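# Restock the tea caddy and zero its dial

### The job

Open the clear lid of the tea caddy, put one spare tin from the birch board into every empty pocket so that it sits fully down, without taking out the tins already there, and then shut the lid completely. Put the spare tins that are left over in the dark steel basket, and turn the restock dial until its pointer is at the red zero mark. Leave the small green jar among the spares where it stands.

Things in the scene. Friction and masses are not known exactly. Their poses are not given: they have to be found in the camera images.
- caddy: white caddy fixed to the table, 166 mm deep (x) by 216 mm wide (y), floor 5 mm thick, partitions and outer walls 20 mm high, with six square pockets 48 x 48 mm in two rows of three; origin on the table; its front (-x) faces the robot. A clear domed lid is hinged along its far edge, and shut it stands 65 mm above the table; the hinge line runs along y at 86 mm x, 22 mm z from this origin
- pocket0 (a point): centre of the floor of pocket 0 (near row, left (+y)), 5 mm above the table; axes as the caddy's; the pocket is 48 x 48 mm and 15 mm deep; a tin's centre is 22 mm above this point when seated
- pocket1 (a point): centre of the floor of pocket 1 (near row, middle), 5 mm above the table; axes as the caddy's; the pocket is 48 x 48 mm and 15 mm deep; a tin's centre is 22 mm above this point when seated
- pocket2 (a point): centre of the floor of pocket 2 (near row, right (-y)), 5 mm above the table; axes as the caddy's; the pocket is 48 x 48 mm and 15 mm deep; a tin's centre is 22 mm above this point when seated
- pocket3 (a point): centre of the floor of pocket 3 (far row, left (+y)), 5 mm above the table; axes as the caddy's; the pocket is 48 x 48 mm and 15 mm deep; a tin's centre is 22 mm above this point when seated
- pocket4 (a point): centre of the floor of pocket 4 (far row, middle), 5 mm above the table; axes as the caddy's; the pocket is 48 x 48 mm and 15 mm deep; a tin's centre is 22 mm above this point when seated
- pocket5 (a point): centre of the floor of pocket 5 (far row, right (-y)), 5 mm above the table; axes as the caddy's; the pocket is 48 x 48 mm and 15 mm deep; a tin's centre is 22 mm above this point when seated
- lid (a joint): angle of the caddy's clear lid: 0 shut, grows as its front edge rises, 1.57 upright, 1.85 leaning back at its stop; stiff hinge that stays where it is left (about 2 N at the tab)
- lid_tab (a point): centre of the blue tab that sticks out of the front of the lid, 16 mm wide (y), 32 mm long (x), 12 mm thick (z), with the lid shut 182 mm in front of the hinge line and 14 mm above it; axes turn with the lid; shut, it points at the robot 36 mm above the table; open, it points up. It can be pinched across its 16 mm width from above at any lid angle
- tin0: square tea tin, steel with an orange top, 38 x 38 x 44 mm tall, about 80 g; origin at its centre, z up through the orange top; stands in pocket 0 at the start, or is absent
- tin1: square tea tin, steel with an orange top, 38 x 38 x 44 mm tall, about 80 g; origin at its centre, z up through the orange top; stands in pocket 1 at the start, or is absent
- tin2: square tea tin, steel with an orange top, 38 x 38 x 44 mm tall, about 80 g; origin at its centre, z up through the orange top; stands in pocket 2 at the start, or is absent
- tin3: square tea tin, steel with an orange top, 38 x 38 x 44 mm tall, about 80 g; origin at its centre, z up through the orange top; stands in pocket 3 at the start, or is absent
- tin4: square tea tin, steel with an orange top, 38 x 38 x 44 mm tall, about 80 g; origin at its centre, z up through the orange top; stands in pocket 4 at the start, or is absent
- tin5: square tea tin, steel with an orange top, 38 x 38 x 44 mm tall, about 80 g; origin at its centre, z up through the orange top; stands in pocket 5 at the start, or is absent
- spare0: square tea tin, steel with an orange top, 38 x 38 x 44 mm tall, about 80 g; origin at its centre, z up through the orange top; a spare that stands on the birch board (270 x 190 x 12 mm thick, fixed to the table on the left) at the start, or is absent
- spare1: square tea tin, steel with an orange top, 38 x 38 x 44 mm tall, about 80 g; origin at its centre, z up through the orange top; a spare that stands on the birch board (270 x 190 x 12 mm thick, fixed to the table on the left) at the start, or is absent
- spare2: square tea tin, steel with an orange top, 38 x 38 x 44 mm tall, about 80 g; origin at its centre, z up through the orange top; a spare that stands on the birch board (270 x 190 x 12 mm thick, fixed to the table on the left) at the start, or is absent
- spare3: square tea tin, steel with an orange top, 38 x 38 x 44 mm tall, about 80 g; origin at its centre, z up through the orange top; a spare that stands on the birch board (270 x 190 x 12 mm thick, fixed to the table on the left) at the start, or is absent
- spare4: square tea tin, steel with an orange top, 38 x 38 x 44 mm tall, about 80 g; origin at its centre, z up through the orange top; a spare that stands on the birch board (270 x 190 x 12 mm thick, fixed to the table on the left) at the start, or is absent
- basket: dark steel open basket for left-over tins, fixed, 130 x 130 mm outside, 40 mm high, walls and floor 4 mm; origin under its centre
- pointer (a joint): angle of the restock dial's pointer knob: 0 when its yellow pointer end is at the red zero mark, grows counter-clockwise seen from above, stops at -2.9 and 2.9 rad
- dial_grip (a point): on the dial's vertical axis, 44 mm above the table, at the height to grip the knob; x axis along the knob's grip bar to its yellow end, z up. The black bar is 56 mm long, 14 mm wide and 28 mm high (its top 52 mm above the table) and turns on a fixed white round base of 110 mm diameter, 18 mm high, that carries the red zero mark
- spice_jar: small green glass jar with black cap, 38 mm diameter, 65 mm tall, standing among the spares; origin under its centre; not to be moved
Not all that is in view belongs to the job. There is more than one size of the basket; the one meant has the size given above.

How it is judged:
On the way, in this order (a step that is already met when the one before it is completed fails the run):
1. the lid is raised (value of joint lid above 1 rad), for 0.2 s.
2. every pocket holds a tin (((horizontal distance between tin0 and pocket0 below 0.012 m and z of tin0 in the frame of pocket0 below 0.029 m) or (horizontal distance between spare0 and pocket0 below 0.012 m and z of spare0 in the frame of pocket0 below 0.029 m) or (horizontal distance between spare1 and pocket0 below 0.012 m and z of spare1 in the frame of pocket0 below 0.029 m) or (horizontal distance between spare2 and pocket0 below 0.012 m and z of spare2 in the frame of pocket0 below 0.029 m) or (horizontal distance between spare3 and pocket0 below 0.012 m and z of spare3 in the frame of pocket0 below 0.029 m) or (horizontal distance between spare4 and pocket0 below 0.012 m and z of spare4 in the frame of pocket0 below 0.029 m)) and ((horizontal distance between tin1 and pocket1 below 0.012 m and z of tin1 in the frame of pocket1 below 0.029 m) or (horizontal distance between spare0 and pocket1 below 0.012 m and z of spare0 in the frame of pocket1 below 0.029 m) or (horizontal distance between spare1 and pocket1 below 0.012 m and z of spare1 in the frame of pocket1 below 0.029 m) or (horizontal distance between spare2 and pocket1 below 0.012 m and z of spare2 in the frame of pocket1 below 0.029 m) or (horizontal distance between spare3 and pocket1 below 0.012 m and z of spare3 in the frame of pocket1 below 0.029 m) or (horizontal distance between spare4 and pocket1 below 0.012 m and z of spare4 in the frame of pocket1 below 0.029 m)) and ((horizontal distance between tin2 and pocket2 below 0.012 m and z of tin2 in the frame of pocket2 below 0.029 m) or (horizontal distance between spare0 and pocket2 below 0.012 m and z of spare0 in the frame of pocket2 below 0.029 m) or (horizontal distance between spare1 and pocket2 below 0.012 m and z of spare1 in the frame of pocket2 below 0.029 m) or (horizontal distance between spare2 and pocket2 below 0.012 m and z of spare2 in the frame of pocket2 below 0.029 m) or (horizontal distance between spare3 and pocket2 below 0.012 m and z of spare3 in the frame of pocket2 below 0.029 m) or (horizontal distance between spare4 and pocket2 below 0.012 m and z of spare4 in the frame of pocket2 below 0.029 m)) and ((horizontal distance between tin3 and pocket3 below 0.012 m and z of tin3 in the frame of pocket3 below 0.029 m) or (horizontal distance between spare0 and pocket3 below 0.012 m and z of spare0 in the frame of pocket3 below 0.029 m) or (horizontal distance between spare1 and pocket3 below 0.012 m and z of spare1 in the frame of pocket3 below 0.029 m) or (horizontal distance between spare2 and pocket3 below 0.012 m and z of spare2 in the frame of pocket3 below 0.029 m) or (horizontal distance between spare3 and pocket3 below 0.012 m and z of spare3 in the frame of pocket3 below 0.029 m) or (horizontal distance between spare4 and pocket3 below 0.012 m and z of spare4 in the frame of pocket3 below 0.029 m)) and ((horizontal distance between tin4 and pocket4 below 0.012 m and z of tin4 in the frame of pocket4 below 0.029 m) or (horizontal distance between spare0 and pocket4 below 0.012 m and z of spare0 in the frame of pocket4 below 0.029 m) or (horizontal distance between spare1 and pocket4 below 0.012 m and z of spare1 in the frame of pocket4 below 0.029 m) or (horizontal distance between spare2 and pocket4 below 0.012 m and z of spare2 in the frame of pocket4 below 0.029 m) or (horizontal distance between spare3 and pocket4 below 0.012 m and z of spare3 in the frame of pocket4 below 0.029 m) or (horizontal distance between spare4 and pocket4 below 0.012 m and z of spare4 in the frame of pocket4 below 0.029 m)) and ((horizontal distance between tin5 and pocket5 below 0.012 m and z of tin5 in the frame of pocket5 below 0.029 m) or (horizontal distance between spare0 and pocket5 below 0.012 m and z of spare0 in the frame of pocket5 below 0.029 m) or (horizontal distance between spare1 and pocket5 below 0.012 m and z of spare1 in the frame of pocket5 below 0.029 m) or (horizontal distance between spare2 and pocket5 below 0.012 m and z of spare2 in the frame of pocket5 below 0.029 m) or (horizontal distance between spare3 and pocket5 below 0.012 m and z of spare3 in the frame of pocket5 below 0.029 m) or (horizontal distance between spare4 and pocket5 below 0.012 m and z of spare4 in the frame of pocket5 below 0.029 m))), for 0.2 s.
3. the lid is shut (value of joint lid below 0.06 rad), for 0.2 s.
At the end, for the whole second after the job is handed in: Every pocket holds a tin, fully down (within 12 mm of its centre, tin centre under 29 mm above its floor), the first tins in their own pockets; all other spares at rest in the basket; lid shut (under 0.06 rad); pointer within 0.12 rad of zero (all of step 2 and ((horizontal distance between spare0 and pocket0 below 0.012 m and z of spare0 in the frame of pocket0 below 0.029 m) or (horizontal distance between spare0 and pocket1 below 0.012 m and z of spare0 in the frame of pocket1 below 0.029 m) or (horizontal distance between spare0 and pocket2 below 0.012 m and z of spare0 in the frame of pocket2 below 0.029 m) or (horizontal distance between spare0 and pocket3 below 0.012 m and z of spare0 in the frame of pocket3 below 0.029 m) or (horizontal distance between spare0 and pocket4 below 0.012 m and z of spare0 in the frame of pocket4 below 0.029 m) or (horizontal distance between spare0 and pocket5 below 0.012 m and z of spare0 in the frame of pocket5 below 0.029 m) or (x of spare0 in the frame of basket between -0.06 and 0.06 m and y of spare0 in the frame of basket between -0.06 and 0.06 m and z of spare0 in the frame of basket below 0.075 m)) and ((horizontal distance between spare1 and pocket0 below 0.012 m and z of spare1 in the frame of pocket0 below 0.029 m) or (horizontal distance between spare1 and pocket1 below 0.012 m and z of spare1 in the frame of pocket1 below 0.029 m) or (horizontal distance between spare1 and pocket2 below 0.012 m and z of spare1 in the frame of pocket2 below 0.029 m) or (horizontal distance between spare1 and pocket3 below 0.012 m and z of spare1 in the frame of pocket3 below 0.029 m) or (horizontal distance between spare1 and pocket4 below 0.012 m and z of spare1 in the frame of pocket4 below 0.029 m) or (horizontal distance between spare1 and pocket5 below 0.012 m and z of spare1 in the frame of pocket5 below 0.029 m) or (x of spare1 in the frame of basket between -0.06 and 0.06 m and y of spare1 in the frame of basket between -0.06 and 0.06 m and z of spare1 in the frame of basket below 0.075 m)) and ((horizontal distance between spare2 and pocket0 below 0.012 m and z of spare2 in the frame of pocket0 below 0.029 m) or (horizontal distance between spare2 and pocket1 below 0.012 m and z of spare2 in the frame of pocket1 below 0.029 m) or (horizontal distance between spare2 and pocket2 below 0.012 m and z of spare2 in the frame of pocket2 below 0.029 m) or (horizontal distance between spare2 and pocket3 below 0.012 m and z of spare2 in the frame of pocket3 below 0.029 m) or (horizontal distance between spare2 and pocket4 below 0.012 m and z of spare2 in the frame of pocket4 below 0.029 m) or (horizontal distance between spare2 and pocket5 below 0.012 m and z of spare2 in the frame of pocket5 below 0.029 m) or (x of spare2 in the frame of basket between -0.06 and 0.06 m and y of spare2 in the frame of basket between -0.06 and 0.06 m and z of spare2 in the frame of basket below 0.075 m)) and ((horizontal distance between spare3 and pocket0 below 0.012 m and z of spare3 in the frame of pocket0 below 0.029 m) or (horizontal distance between spare3 and pocket1 below 0.012 m and z of spare3 in the frame of pocket1 below 0.029 m) or (horizontal distance between spare3 and pocket2 below 0.012 m and z of spare3 in the frame of pocket2 below 0.029 m) or (horizontal distance between spare3 and pocket3 below 0.012 m and z of spare3 in the frame of pocket3 below 0.029 m) or (horizontal distance between spare3 and pocket4 below 0.012 m and z of spare3 in the frame of pocket4 below 0.029 m) or (horizontal distance between spare3 and pocket5 below 0.012 m and z of spare3 in the frame of pocket5 below 0.029 m) or (x of spare3 in the frame of basket between -0.06 and 0.06 m and y of spare3 in the frame of basket between -0.06 and 0.06 m and z of spare3 in the frame of basket below 0.075 m)) and ((horizontal distance between spare4 and pocket0 below 0.012 m and z of spare4 in the frame of pocket0 below 0.029 m) or (horizontal distance between spare4 and pocket1 below 0.012 m and z of spare4 in the frame of pocket1 below 0.029 m) or (horizontal distance between spare4 and pocket2 below 0.012 m and z of spare4 in the frame of pocket2 below 0.029 m) or (horizontal distance between spare4 and pocket3 below 0.012 m and z of spare4 in the frame of pocket3 below 0.029 m) or (horizontal distance between spare4 and pocket4 below 0.012 m and z of spare4 in the frame of pocket4 below 0.029 m) or (horizontal distance between spare4 and pocket5 below 0.012 m and z of spare4 in the frame of pocket5 below 0.029 m) or (x of spare4 in the frame of basket between -0.06 and 0.06 m and y of spare4 in the frame of basket between -0.06 and 0.06 m and z of spare4 in the frame of basket below 0.075 m)) and horizontal distance between tin0 and pocket0 below 0.012 m and z of tin0 in the frame of pocket0 below 0.029 m and horizontal distance between tin1 and pocket1 below 0.012 m and z of tin1 in the frame of pocket1 below 0.029 m and horizontal distance between tin2 and pocket2 below 0.012 m and z of tin2 in the frame of pocket2 below 0.029 m and horizontal distance between tin3 and pocket3 below 0.012 m and z of tin3 in the frame of pocket3 below 0.029 m and horizontal distance between tin4 and pocket4 below 0.012 m and z of tin4 in the frame of pocket4 below 0.029 m and horizontal distance between tin5 and pocket5 below 0.012 m and z of tin5 in the frame of pocket5 below 0.029 m and linear speed of each of spare0, spare1, spare2, spare3, spare4 below 0.02 m/s and value of joint lid below 0.06 rad and value of joint pointer between -0.12 and 0.12 rad); the robot touches nothing.
It fails at once if a tin that was already in the caddy is lifted out (40 mm up) (z of tin0 in the frame of pocket0 above 0.062 m or z of tin1 in the frame of pocket1 above 0.062 m or z of tin2 in the frame of pocket2 above 0.062 m or z of tin3 in the frame of pocket3 above 0.062 m or z of tin4 in the frame of pocket4 above 0.062 m or z of tin5 in the frame of pocket5 above 0.062 m).
It fails at once if the small green jar is moved by more than 60 mm (distance of spice_jar from where it was at the start of the episode above 0.06 m).
Of tin0, tin1, tin2, tin3, tin4, tin5 only 2 to 3 are there at a start; the rules pass over those that are not, and their reading is None.
Of spare0, spare1, spare2, spare3, spare4 only 4 to 5 are there at a start; the rules pass over those that are not, and their reading is None.
At some moment in a run one of spare0, spare1, spare2, spare3, spare4 may be knocked a few centimetres aside while the robot is not near it.
Once in a run the grip may slacken for a moment while it holds something.
It also fails if it takes over 210 s, if anything falls off the work surface, if the arm or the gripper's body presses on something with over 40 N, if the wrist force passes 120 N, or if a joint passes its speed limit or range.

### The arm

A 6-joint arm with a two-finger parallel gripper is mounted at the origin on the work surface. World frame = base frame: x ahead of the robot, y to its left, z up, the work surface at z = 0. Lengths are in m, angles in rad, forces in N, time in s.
With the tool pointing down it reaches from about 0.325 to 0.9 m from the base axis. Payload 6.1 kg.
Tool frame: the origin (TCP) lies on the centre line of the jaws, within the pads' length; the fingertips stand 17 mm ahead of it and the grasp point (between the pads) lies 2 mm behind it; z points along the fingers, y is the line along which they close (so a half turn about z gives the same grasp; the last joint's range is limited). The gripper opens to 87 mm and grips with 3 to 60 N. Pads are 19 mm wide; open, the fingers measure 117 mm over their backs; the gripper's body (75 mm by 190 mm) begins 51 mm behind the grasp point.
Start: joints at [1.148, 0.22, 1.526, -0, 1.395, -0.126], TCP at [0.183, 0.598, 0.24] pointing down, gripper open.
Joint ranges: [-2.98, 2.98], [-0.91, 2.08], [0.09, 2.57], [-1.24, 4.39], [0.2, 2.65], [-2.68, 2.68]. Speed limits (rad/s): [2.57, 2.57, 3.01, 3.14, 3.14, 3.14].

### API

Orientations are given as a 3x3 rotation matrix whose columns are the frame's x, y, z axes.
In Python, from bench import telemetry, vision, job gives the robot as it stands.
- The arm moves only by the shell command python3 -m inch 'ROWS' [FORCE]. ROWS is JSON, a list of rows, each a list of 7 numbers: the opening, from 0 (shut) to 1 (fully open), then the shift along the world's x, y, z in m, then the turn, a rotation vector about the world's x, y, z in rad. A call has exactly 8 rows; each row is the pose to reach, as a shift and turn from the pose commanded when the call began; what a row does not reach only later rows make up. A row lasts 1/12 s, in which the tool goes at most 41.7 mm and 7.16 degrees, less where a joint would pass 70% of its speed; a pose out of reach is approached as far as the arm can. A call with a gripper value outside its range is refused whole. The fingers move at their own pace and stop on an object; FORCE is the grip in N (left out, the last holds). Time passes only in rows, so rows that repeat a pose let the fingers close, or fill a call up. It gives the time, the measured TCP pose, the force, the opening and the grip force at its end, in the units of the state.
- telemetry.get_state(): the state, without advancing time (a new reading comes with each control period).
- vision.grab_frame(name): name is "scene" or "top" or "wrist"; returns the picture (420x560x3 uint8, red, green, blue); there is no depth.
- vision.calibration(name): a dict with "intrinsics" (3x3 intrinsics, pixels), "extrinsics" (4x4, takes a point from world to camera coordinates). Camera axes: x right, y down, z forward; pixel columns grow to the right and rows downward; lengths in m; the calibration is good to about 2 mm. A picture is of the moment at which its call begins: read the wrist's pose just before it. calibration takes no time and is no camera call; for the wrist camera it gives the pose at the moment of the call.
- job.job_done(): hands the job in; it is judged then, once.
The state is a dict: "time_s": time; "joint_pos": joint angles; "dq": joint speeds; "joint_torque": joint torques, N m; "eef_pos": TCP position; "ee_rot": TCP orientation; "ft_force": force on the tool from outside, world axes, zero at the start; "torque": the same for the moment, N m; "finger_gap": finger opening in m; "gripper_force": force on a finger pad.
Only numpy, scipy, OpenCV 4.12 (cv2) and the standard library are available. Lean on these libraries where they do the work, as an engineer would, in place of code of your own. Each camera call takes 0.05 s, during which the arm holds its last target. There are 200 camera calls.

## Working session

There is one attempt and no reset: what is moved stays moved. The work goes in short steps, Python scripts to look and compute and a shell command to move; the robot and the scene stay as the last step left them, time stands still between calls to the robot, and variables do not carry over. Pictures are saved under pics/ and viewed, at most 14 in all, crops included, and the job is handed in when it is done.

```bash
mkdir -p pics; ls; cat > h.py <<'E'
import numpy as np, cv2
from bench import telemetry, vision, job
def snap(cam,name,crop=None,k=1):
    im=vision.grab_frame(cam); cv2.imwrite(f'pics/{name}_full.png',im[:,:,::-1])
    save(name,im,crop,k)
def save(name,im,crop,k):
    if crop: x0,y0,x1,y1=crop; im=im[y0:y1,x0:x1]
    im=cv2.resize(im,None,fx=k,fy=k,interpolation=cv2.INTER_CUBIC)
    cv2.imwrite(f'pics/{name}.png',im[:,:,::-1])
def w(cam,u,v,z,cal=None):
    c=cal or vision.calibration(cam); K=np.array(c['intrinsics']);T=np.array(c['extrinsics'])
    d=T[:3,:3].T@np.linalg.solve(K,[u,v,1]); o=-T[:3,:3].T@T[:3,3]
    return (o+d*(z-o[2])/d[2]).round(4)
def px(cam,p,cal=None):
    c=cal or vision.calibration(cam); T=np.array(c['extrinsics'])
    q=np.array(c['intrinsics'])@(T[:3,:3]@np.array(p)+T[:3,3]); return (q[:2]/q[2]).round(1)
E
python3 - <<'E'
from h import *
snap('top','top0',None,1.42); snap('scene','sc0',None,1.42)
s=telemetry.get_state(); print(s); print(vision.calibration('top'))
E
```

```text
pics
{'time_s': 0.1, 'joint_pos': array([ 1.14792714e+00,  2.21152225e-01,  1.52749969e+00, -2.21180813e-05,
        1.39472258e+00, -1.26119640e-01]), 'dq': array([ 0.00039829, -0.00084269, -0.00279762, -0.00036601, -0.00151268,
        0.00161156]), 'joint_torque': array([ 6.06108133e-04, -4.95936084e+01, -3.88522696e+01,  7.01578776e-02,
        5.14014275e-02,  5.52065998e-06]), 'eef_pos': array([0.1825576 , 0.59718019, 0.23854198]), 'ee_rot': array([[-9.56293081e-01,  2.92409022e-01, -7.11370292e-04],
       [ 2.92409817e-01,  9.56291707e-01, -1.63382188e-03],
       [ 2.02533253e-04, -1.77042422e-03, -9.99998412e-01]]), 'ft_force': array([0.12175064, 0.18589327, 0.1322754 ]), 'torque': array([0.03434527, 0.0011799 , 0.00089881]), 'gripper_force': 0.0, 'finger_gap': 0.08702610793820054}
{'intrinsics': array([[525.76912215,   0.        , 283.33636558],
       [  0.        , 525.76912215, 199.85185424],
       [  0.        ,   0.        ,   1.        ]]), 'extrinsics': array([[-0.03022283, -0.99875906, -0.0395844 ,  0.06868779],
       [-0.9857804 ,  0.03633253, -0.16406389,  0.45893905],
       [ 0.1652985 ,  0.03406305, -0.98565517,  1.0008988 ],
       [ 0.        ,  0.        ,  0.        ,  1.        ]])}
```

View pics/top0.png

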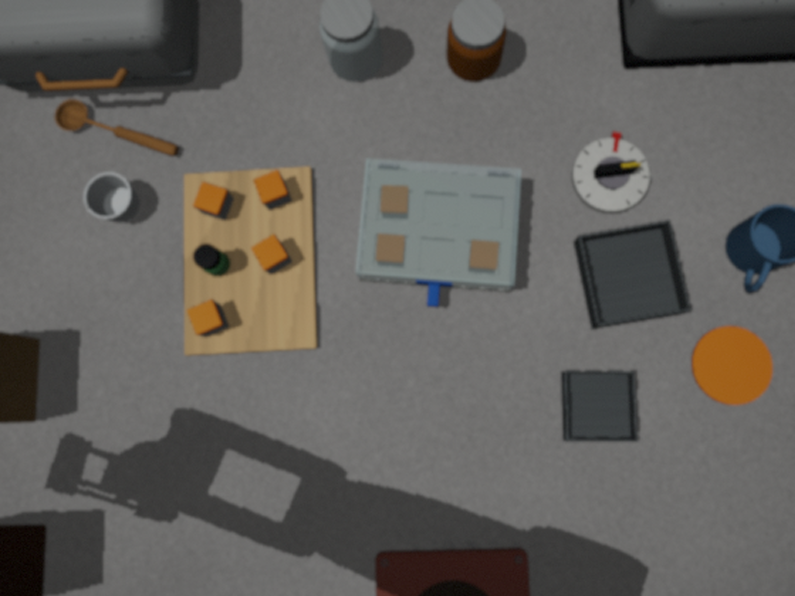

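View pics/sc0.png

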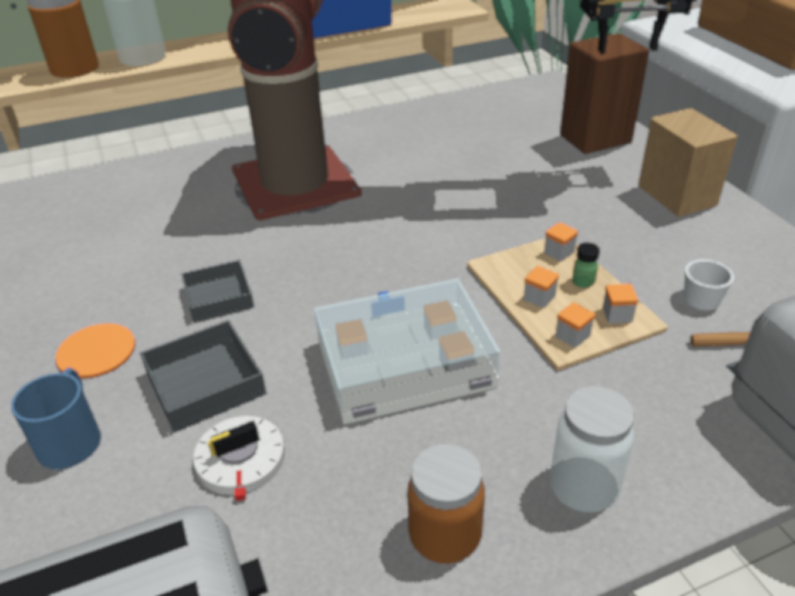

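The top view shows four spares (211,199), (271,188), (270,253), (206,317), with the jar at (210,260). Pockets 0 (390,248), 3 (394,200) and 2 (484,255) are filled, so 1, 4 and 5 are empty. The tab is at (434,294) and the dial at (612,172). There are two baskets: a large one at (632,274) and a small one at (600,405). I'll measure both.

```bash
python3 - <<'E'
from h import *
im=cv2.imread('pics/top0_full.png')[:,:,::-1]
a=cv2.resize(im[85:320,390:500],None,fx=2.5,fy=2.5,interpolation=cv2.INTER_CUBIC)
b=cv2.resize(im[105:225,245:375],None,fx=3.8,fy=3.8,interpolation=cv2.INTER_CUBIC)
o=np.zeros((590,780,3),np.uint8); o[:a.shape[0],:a.shape[1]]=a; o[:b.shape[0],280:280+b.shape[1]]=b
cv2.imwrite('pics/comp.png',o[:,:,::-1])
hsv=cv2.cvtColor(im,cv2.COLOR_RGB2HSV)
m=cv2.inRange(hsv,(5,170,120),(20,255,255))
m[:, :125]=0;m[:,230:]=0
for c in cv2.findContours(m,0,1)[0]:
    if cv2.contourArea(c)<80: continue
    r=cv2.minAreaRect(c); bx=np.array([w('top',*p,.056)[:2] for p in cv2.boxPoints(r)])
    e=bx[1]-bx[0]; print('spare',r[0],w('top',*r[0],.056)[:2],'sides',np.linalg.norm(e),np.linalg.norm(bx[2]-bx[1]),'ang',np.degrees(np.arctan2(e[1],e[0]))%90)
def q(n,pts,z):
    P=[w('top',u/1.42,v/1.42,z) for u,v in pts]; print(n,[p[:2].tolist() for p in P],[round(float(np.linalg.norm(P[i]-P[i-1])),3) for i in range(len(P))],np.mean(P,0)[:2])
q('big',[(576,237),(668,223),(690,310),(592,328)],.04)
q('small',[(562,370),(636,370),(637,440),(562,440)],.04)
q('tab',[(434,294)],.036)
q('lid',[(366,159),(522,169),(517,290),(357,279)],.04)
q('tins',[(390,248),(394,200),(484,255)],.049)
q('dial',[(573,175),(651,175),(612,137),(612,212)],.018)
q('yel',[(632,166)],.052);q('red',[(616,146)],.018)
q('jar',[(208,256)],.065)
E
```

```text
spare (143.7989501953125, 223.0773162841797) [0.4223 0.3266] sides 0.0365935786716741 0.03736308338453881 ang 19.47477532991428
spare (189.63235473632812, 177.22059631347656) [0.5103 0.2364] sides 0.036813584449221996 0.03646642291204332 ang 29.629054407192818
spare (147.4499969482422, 139.15000915527344) [0.5916 0.3215] sides 0.0374156384416997 0.037348360071092795 ang 72.58202920779715
spare (190.15516662597656, 131.13790893554688) [0.6046 0.2352] sides 0.03679796190008355 0.0366809214715225 ang 20.355583704635023
big [[0.518, -0.1908], [0.5329, -0.319], [0.4102, -0.3379], [0.3902, -0.2038]] [0.128, 0.129, 0.124, 0.136] [ 0.462825 -0.262875]
small [[0.3346, -0.1595], [0.3314, -0.2585], [0.239, -0.2523], [0.2418, -0.1534]] [0.093, 0.099, 0.093, 0.099] [ 0.2867   -0.205925]
tab [[0.4455, 0.0097]] [0.0] [0.4455 0.0097]
lid [[0.6442, 0.0999], [0.6197, -0.1216], [0.4463, -0.105], [0.47, 0.1164]] [0.175, 0.223, 0.174, 0.223] [ 0.54505  -0.002575]
tins [[0.5105, 0.0686], [0.5792, 0.061], [0.4955, -0.0612]] [0.131, 0.069, 0.148] [0.5284 0.0228]
dial [[0.6146, -0.1973], [0.6099, -0.3084], [0.6695, -0.2573], [0.5575, -0.2488]] [0.077, 0.111, 0.079, 0.112] [ 0.612875 -0.25295 ]
yel [[0.6136, -0.2727]] [0.0] [ 0.6136 -0.2727]
red [[0.6556, -0.262]] [0.0] [ 0.6556 -0.262 ]
jar [[0.5055, 0.3197]] [0.0] [0.5055 0.3197]
```

View pics/comp.png

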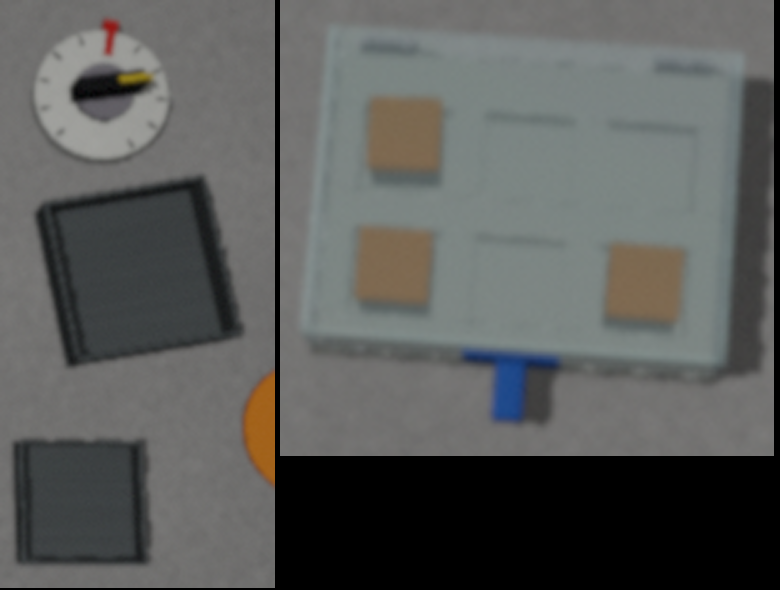

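The large basket is about 130 mm across and centred near (0.463, -0.263), so it matches the description. The small one is about 96 mm. Lid first: I'll compute the tab position and the arc.

```bash
python3 - <<'E'
from h import *
t=[w('top',305.4,207.9,z) for z in(.036,.042)];print(t)
yaw=np.radians(-6.2);c=np.array([np.cos(yaw),np.sin(yaw)])
tab=t[1][:2]; O=tab+.096*c; print('caddy',O)
th=np.r_[0,.1,.25:1.8:.125,1.75]; 
g=lambda a:np.r_[(O+c*(.086-.1895*np.cos(a+.0739))),.022+.1895*np.sin(a+.0739)-.002]
for a in th: print(round(a,3),g(a).round(4),(g(a)-g(0)).round(3))
s=telemetry.get_state();print(g(0)-[.183,.598,.24])
# dial angles
P=lambda u,v,z:w('top',390+u/2.5,85+v/2.5,z)[:2]
ctr=P(101.5,95,.018);print('dial ctr',ctr,'red',P(109,45,.018),'yel tip',P(152,77,.05),'black end',P(72,91,.05))
E
```

```text
[array([0.4438, 0.0103, 0.036 ]), array([0.4429, 0.0103, 0.042 ])]
caddy [ 5.38338493e-01 -6.79381478e-05]
0.0 [0.436  0.0111 0.034 ] [0. 0. 0.]
0.1 [0.4383 0.0108 0.0528] [ 0.002 -0.     0.019]
0.25 [0.4452 0.01   0.0803] [ 0.009 -0.001  0.046]
0.375 [0.4541 0.0091 0.1022] [ 0.018 -0.002  0.068]
0.5 [0.4656 0.0078 0.1229] [ 0.03  -0.003  0.089]
0.625 [0.4796 0.0063 0.1419] [ 0.044 -0.005  0.108]
0.75 [0.4958 0.0045 0.1591] [ 0.06  -0.007  0.125]
0.875 [0.5141 0.0026 0.174 ] [ 0.078 -0.008  0.14 ]
1.0 [5.340e-01 4.000e-04 1.866e-01] [ 0.098 -0.011  0.153]
1.125 [ 0.5554 -0.0019  0.1965] [ 0.119 -0.013  0.163]
1.25 [ 0.5778 -0.0044  0.2038] [ 0.142 -0.015  0.17 ]
1.375 [ 0.6009 -0.0069  0.2081] [ 0.165 -0.018  0.174]
1.5 [ 0.6244 -0.0094  0.2095] [ 0.188 -0.02   0.176]
1.625 [ 0.6479 -0.012   0.2079] [ 0.212 -0.023  0.174]
1.75 [ 0.671  -0.0145  0.2035] [ 0.235 -0.026  0.169]
1.75 [ 0.671  -0.0145  0.2035] [ 0.235 -0.026  0.169]
[ 0.25295806 -0.58694586 -0.20600869]
dial ctr [ 0.6128 -0.2522] red [ 0.6552 -0.2615] yel tip [ 0.616  -0.2847] black end [ 0.6072 -0.221 ]
```

```bash
python3 -m inch '[[0.5,0.016,-0.037,0,0,0,0.1],[0.5,0.032,-0.074,0,0,0,0.188],[0.5,0.048,-0.111,0,0,0,0.188],[0.5,0.064,-0.148,0,0,0,0.188],[0.5,0.080,-0.185,0,0,0,0.188],[0.5,0.096,-0.222,0,0,0,0.188],[0.5,0.111,-0.258,0,0,0,0.188],[0.5,0.126,-0.293,0,0,0,0.188]]' 12 | tail -3
python3 -m inch '[[0.5,0.016,-0.037,0,0,0,0],[0.5,0.032,-0.074,0,0,0,0],[0.5,0.048,-0.111,0,0,0,0],[0.5,0.064,-0.148,0,0,0,0],[0.5,0.080,-0.185,-0.02,0,0,0],[0.5,0.096,-0.222,-0.06,0,0,0],[0.5,0.115,-0.258,-0.09,0,0,0],[0.5,0.127,-0.294,-0.12,0,0,0]]'
python3 - <<'E'
from h import *
print(telemetry.get_state()['ee_rot'])
snap('wrist','w1',None,1.3)
print(vision.calibration('wrist'))
print('tab pred',1.3*px('wrist',[.4429,.0103,.042]))
E
```

```text
ft_force: [1.2, 0.3, 0.4]
finger_gap: 0.0459
gripper_force: 0.0
time_s: 1.43
eef_pos: [0.4266, 0.0335, 0.1395]
ee_rot: [[-0.994, 0.109, 0.001], [0.109, 0.994, 0.0], [-0.001, 0.0, -1.0]]
ft_force: [0.1, 0.2, -0.3]
finger_gap: 0.0435
gripper_force: 0.0
[[-9.94031073e-01  1.09090049e-01  1.26014135e-03]
 [ 1.09090205e-01  9.94031853e-01  5.61508142e-05]
 [-1.24649515e-03  1.93284733e-04 -9.99999204e-01]]
{'intrinsics': array([[333.86815272,   0.        , 281.84165981],
       [  0.        , 333.86815272, 207.7155536 ],
       [  0.        ,   0.        ,   1.        ]]), 'extrinsics': array([[ 0.11102972,  0.99380872, -0.00407697, -0.07469423],
       [ 0.95258861, -0.10525342,  0.2854762 , -0.40601009],
       [ 0.28327962, -0.03558002, -0.95837713,  0.17122666],
       [ 0.        ,  0.        ,  0.        ,  1.        ]])}
tab pred [340.21 315.51]
```

View pics/w1.png

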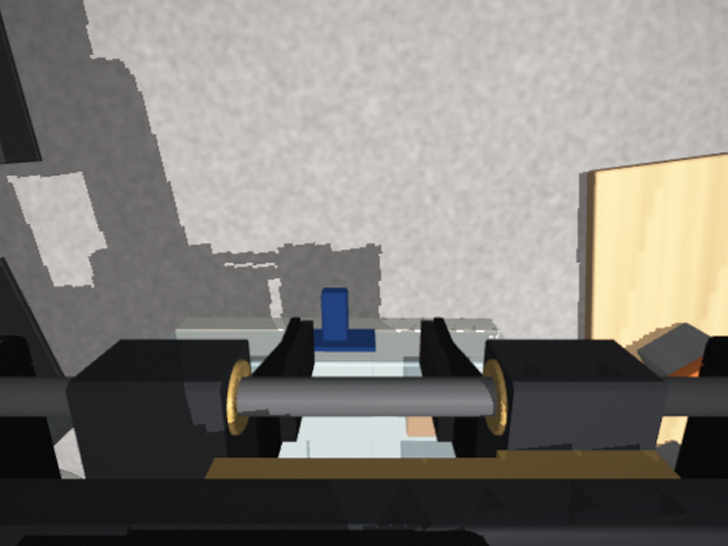

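The tab shows at (334,311), but the arm was still settling, so I'll measure again.

```bash
python3 - <<'E'
from h import *
cal=vision.calibration('wrist'); im=vision.grab_frame('wrist')
print(telemetry.get_state()['eef_pos'],telemetry.get_state()['dq'].round(3))
m=cv2.inRange(cv2.cvtColor(im,cv2.COLOR_RGB2HSV),(105,120,50),(130,255,255))
ys,xs=np.where(m); print(xs.min(),xs.max(),ys.min(),ys.max())
for v in range(ys.min(),ys.max()+1,4): r=xs[ys==v]; print(v,r.min(),r.max(), w('wrist',(r.min()+r.max())/2,v,.042,cal))
print(w('wrist',250,0,0.042,cal), px('wrist',[.4429,.0103,.042],cal))
E
```

```text
[0.42401085 0.03182964 0.13599815] [ 0.072 -0.058 -0.029  0.038  0.082  0.075]
241 294 226 275
226 255 271 [0.4296 0.013  0.042 ]
230 253 272 [0.4327 0.0122 0.042 ]
234 253 272 [0.4359 0.0118 0.042 ]
238 253 272 [0.4392 0.0114 0.042 ]
242 253 272 [0.4424 0.011  0.042 ]
246 253 272 [0.4457 0.0106 0.042 ]
250 253 272 [0.449  0.0101 0.042 ]
254 254 272 [0.4524 0.0101 0.042 ]
258 241 293 [0.4561 0.0128 0.042 ]
262 241 293 [0.4595 0.0123 0.042 ]
266 242 294 [0.463  0.0127 0.042 ]
270 242 294 [0.4664 0.0123 0.042 ]
274 242 294 [0.4699 0.0118 0.042 ]
[0.2796 0.024  0.042 ] [261.7 242.7]
```

```bash
python3 -m inch '[[0.5,0.013,-0.0205,0,0,0,0],[0.5,0.013,-0.0205,-0.035,0,0,0],[0.5,0.013,-0.0205,-0.07,0,0,0],[0.5,0.013,-0.0205,-0.102,0,0,0],[0.5,0.013,-0.0205,-0.102,0,0,0],[0.5,0.013,-0.0205,-0.102,0,0,0],[0.5,0.013,-0.0205,-0.102,0,0,0],[0.5,0.013,-0.0205,-0.102,0,0,0]]' 12
python3 -m inch '[[0,0,0,0,0,0,0],[0,0,0,0,0,0,0],[0,0,0,0,0,0,0],[0,0,0,0,0,0,0],[0,0,0,0,0,0,0],[0,0,0,0,0,0,0],[0,0,0,0,0,0,0],[0,0,0,0,0,0,0]]' 12
```

```text
time_s: 2.2
eef_pos: [0.4413, 0.0148, 0.041]
ee_rot: [[-0.994, 0.108, 0.004], [0.108, 0.994, -0.001], [-0.004, -0.0, -1.0]]
ft_force: [-0.6, -0.8, 0.5]
finger_gap: 0.0433
gripper_force: 0.0
time_s: 2.87
eef_pos: [0.4392, 0.0126, 0.0389]
ee_rot: [[-0.994, 0.108, -0.0], [0.108, 0.994, -0.004], [-0.0, -0.004, -1.0]]
ft_force: [-2.5, -11.2, 2.6]
finger_gap: 0.0161
gripper_force: 12.0
```

```bash
python3 - <<'E'
import numpy as np
r=.1876;f=.1014
for a in np.arange(0.1,1.75,.1):
    d=r*(np.cos(f)-np.cos(f+a)); print(round(a,2),round(d*.994,3),round(-d*.108,3),round(r*(np.sin(f+a)-np.sin(f)),3))
E
```

```text
0.1 0.003 -0.0 0.019
0.2 0.007 -0.001 0.037
0.3 0.014 -0.002 0.054
0.4 0.022 -0.002 0.071
0.5 0.032 -0.003 0.087
0.6 0.043 -0.005 0.102
0.7 0.056 -0.006 0.116
0.8 0.07 -0.008 0.128
0.9 0.085 -0.009 0.139
1.0 0.101 -0.011 0.148
1.1 0.118 -0.013 0.156
1.2 0.136 -0.015 0.162
1.3 0.154 -0.017 0.166
1.4 0.173 -0.019 0.168
1.5 0.191 -0.021 0.169
1.6 0.21 -0.023 0.167
1.7 0.228 -0.025 0.164
```

```bash
python3 -m inch '[[0,0.003,0,0.019,0,0,0],[0,0.007,-0.001,0.037,0,0,0],[0,0.014,-0.002,0.054,0,0,0],[0,0.022,-0.002,0.071,0,0,0],[0,0.032,-0.003,0.087,0,0,0],[0,0.043,-0.005,0.102,0,0,0],[0,0.043,-0.005,0.102,0,0,0],[0,0.043,-0.005,0.102,0,0,0]]' 15
```

```text
time_s: 3.53
eef_pos: [0.4813, 0.0078, 0.1416]
ee_rot: [[-0.994, 0.109, -0.003], [0.109, 0.994, -0.003], [0.003, -0.004, -1.0]]
ft_force: [-9.4, -7.8, 7.3]
finger_gap: 0.0158
gripper_force: 15.0
```

```bash
python3 -m inch '[[0,0.013,-0.001,0.014,0,0,0],[0,0.027,-0.003,0.026,0,0,0],[0,0.042,-0.004,0.037,0,0,0],[0,0.058,-0.006,0.046,0,0,0],[0,0.075,-0.008,0.054,0,0,0],[0,0.093,-0.01,0.06,0,0,0],[0,0.111,-0.012,0.064,0,0,0],[0,0.111,-0.012,0.064,0,0,0]]' 15
python3 -m inch '[[0,0.019,-0.002,0.002,0,0,0],[0,0.037,-0.004,0.003,0,0,0],[0,0.056,-0.006,0.001,0,0,0],[0,0.074,-0.008,-0.002,0,0,0],[0,0.074,-0.008,-0.002,0,0,0],[0,0.074,-0.008,-0.002,0,0,0],[0,0.074,-0.008,-0.002,0,0,0],[0,0.074,-0.008,-0.002,0,0,0]]' 15
```

```text
time_s: 4.2
eef_pos: [0.5961, -0.0052, 0.2065]
ee_rot: [[-0.994, 0.11, 0.003], [0.11, 0.994, -0.004], [-0.004, -0.004, -1.0]]
ft_force: [-1.9, -7.4, 8.6]
finger_gap: 0.0159
gripper_force: 15.0
time_s: 4.87
eef_pos: [0.6688, -0.0134, 0.2039]
ee_rot: [[-0.994, 0.11, 0.004], [0.11, 0.994, -0.005], [-0.004, -0.004, -1.0]]
ft_force: [2.7, -8.3, 3.5]
finger_gap: 0.0159
gripper_force: 15.0
```

```bash
python3 -m inch '[[0.4,0,0,0,0,0,0],[0.4,0,0,0,0,0,0],[0.4,0,0,0,0,0,0],[0.4,0,0,0.03,0,0,0],[0.4,0,0,0.06,0,0,0],[0.4,0,0.02,0.06,0,0,0.1],[0.5,-0.02,0.05,0.06,0,0,0.2],[0.6,-0.04,0.08,0.06,0,0,0.3]]' 15
python3 -m inch '[[0.7,-0.02,0.035,0,0,0,0.1],[0.7,-0.04,0.07,0,0,0,0.2],[0.7,-0.06,0.1,0,0,0,0.33],[0.7,-0.08,0.135,0,0,0,0.33],[0.7,-0.1,0.17,-0.02,0,0,0.33],[0.7,-0.118,0.17,-0.04,0,0,0.33],[0.7,-0.118,0.17,-0.06,0,0,0.33],[0.7,-0.118,0.17,-0.08,0,0,0.33]]' 20
cat >> h.py <<'E'
def spares(tag):
    im=vision.grab_frame('top'); cv2.imwrite(f'pics/{tag}_full.png',im[:,:,::-1])
    m=cv2.inRange(cv2.cvtColor(im,cv2.COLOR_RGB2HSV),(5,150,100),(22,255,255))
    out=[]
    for c in cv2.findContours(m,0,1)[0]:
        if not 150<cv2.contourArea(c)<700: continue
        r=cv2.minAreaRect(c); zz=.056 if r[0][0]<235 else .049
        bx=np.array([w('top',*p,zz)[:2] for p in cv2.boxPoints(r)]); e=bx[1]-bx[0]
        print('tin',np.round(r[0],1),w('top',*r[0],zz)[:2],np.linalg.norm(e).round(3),np.linalg.norm(bx[2]-bx[1]).round(3),(np.degrees(np.arctan2(e[1],e[0]))%90).round(1))
    s=telemetry.get_state(); print('eef',s['eef_pos'].round(4),'yaw',np.degrees(np.arctan2(s['ee_rot'][1,1],s['ee_rot'][0,1])).round(1),s['time_s'])
    return im
E
python3 - <<'E'
from h import *
im=spares('top1'); save('t1',im,(120,90,380,225),3)
E
```

```text
time_s: 5.53
eef_pos: [0.627, 0.0703, 0.2624]
ee_rot: [[-0.981, -0.193, 0.0], [-0.193, 0.981, 0.001], [-0.0, 0.001, -1.0]]
ft_force: [-0.2, 0.8, -1.1]
finger_gap: 0.0415
gripper_force: 0.0
time_s: 6.2
eef_pos: [0.5072, 0.2412, 0.1814]
ee_rot: [[-0.866, -0.501, -0.001], [-0.501, 0.866, 0.0], [0.001, 0.001, -1.0]]
ft_force: [1.4, -0.4, 0.0]
finger_gap: 0.061
gripper_force: 0.0
tin [340.4 179.6] [ 0.4955 -0.0604] 0.037 0.036 81.9
tin [274. 175.] [0.5098 0.0699] 0.036 0.036 87.8
tin [189.3 177.4] [0.5099 0.2371] 0.04 0.039 27.3
tin [277.5 140.5] [0.58  0.061] 0.034 0.035 87.5
eef [0.5053 0.24   0.1766] yaw 120.0 6.25
```

View pics/t1.png

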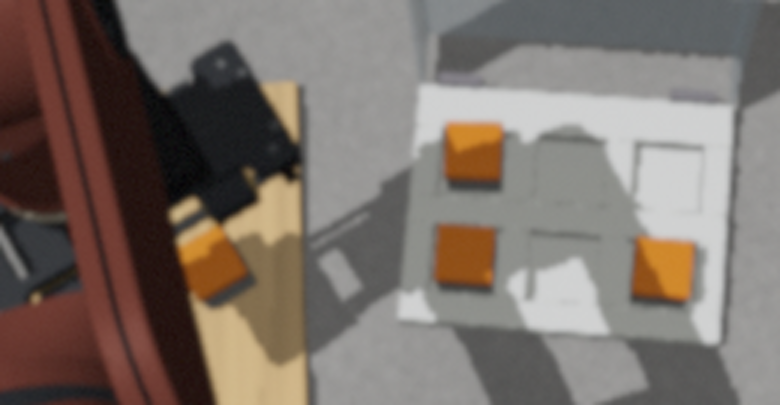

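The lid stands open. The free pockets are 4 at (570,172), 5 at (672,177) and 1 at (566,268) in this crop. I'll compute the pocket centres from the caddy corners.

```bash
python3 - <<'E'
from h import *
P=lambda u,v,z:w('top',120+u/3,90+v/3,z)[:2]
C=np.array([P(*p,.02) for p in[(420,86),(738,104),(727,342),(398,318)]])
print(C,[np.linalg.norm(C[i]-C[i-1]).round(3) for i in range(4)],C.mean(0))
d=(C[0]-C[3]+C[1]-C[2]);e=C[0]-C[1]+C[3]-C[2];print('yaw',np.degrees(np.arctan2(d[1],d[0])),np.degrees(np.arctan2(-e[0],e[1])))
O=np.array([.539,.0002])
R=lambda y:np.array([[np.cos(y),-np.sin(y)],[np.sin(y),np.cos(y)]])
for n,q in dict(p4=[(540,137),(607,140),(607,207),(536,205)],p5=[(640,143),(705,146),(702,212),(635,210)],p1=[(530,233),(602,236),(600,300),(527,297)]).items():
    p=np.mean([P(*x,.02) for x in q],0);print(n,p,R(np.radians(6.2))@(p-O))
for p in [(.4955,-.0604),(.5098,.0699),(.58,.061)]:print(R(np.radians(6.2))@(np.array(p)-O))
E
```

```text
[[ 0.6365  0.0971]
 [ 0.6143 -0.1204]
 [ 0.45   -0.1039]
 [ 0.4744  0.1157]] [np.float64(0.163), np.float64(0.219), np.float64(0.165), np.float64(0.221)] [ 0.5438   -0.002875]
yaw -6.137815729822698 -6.085417568466126
p4 [ 0.570925 -0.005575] [ 0.03236197 -0.00229334]
p5 [ 0.5643   -0.071925] [ 0.03294147 -0.06897075]
p1 [0.505575 0.002175] [-0.03344279 -0.00164643]
[-0.03670081 -0.06494352]
[-0.03655676  0.06613874]
[0.03419383 0.06487235]
```

```bash
python3 -m inch '[[0.7,0.0045,-0.003,-0.02,0,0,0],[0.7,0.0045,-0.003,-0.05,0,0,0],[0.7,0.0045,-0.003,-0.08,0,0,0],[0.7,0.0045,-0.003,-0.1,0,0,0],[0.7,0.0045,-0.003,-0.1,0,0,0],[0.7,0.0045,-0.003,-0.1,0,0,0],[0.7,0.0045,-0.003,-0.1,0,0,0],[0.7,0.0045,-0.003,-0.1,0,0,0]]' 25
```

```text
time_s: 6.92
eef_pos: [0.5153, 0.2373, 0.0848]
ee_rot: [[-0.867, -0.498, 0.004], [-0.498, 0.867, 0.001], [-0.004, -0.001, -1.0]]
ft_force: [-0.5, -0.2, -0.7]
finger_gap: 0.0609
gripper_force: 0.0
```

```bash
python3 -m inch '[[0.7,-0.005,0,-0.02,0,0,0],[0.7,-0.005,0,-0.036,0,0,0],[0.7,-0.005,0,-0.036,0,0,0],[0,-0.005,0,-0.036,0,0,0],[0,-0.005,0,-0.036,0,0,0],[0,-0.005,0,-0.036,0,0,0],[0,-0.005,0,-0.036,0,0,0],[0,-0.005,0,-0.036,0,0,0]]' 25
python3 -m inch '[[0,0,0,0,0,0,0],[0,0,0,0,0,0,0],[0,0,0,0.04,0,0,0],[0,0,0,0.08,0,0,0],[0,0,0,0.08,0,0,0],[0,0,0,0.08,0,0,0],[0,0,0,0.08,0,0,0],[0,0,0,0.08,0,0,0]]' 25
python3 - <<'E'
from h import *
spares('top2')
E
```

```text
time_s: 7.58
eef_pos: [0.5097, 0.2369, 0.0477]
ee_rot: [[-0.867, -0.498, 0.002], [-0.498, 0.867, 0.0], [-0.002, -0.001, -1.0]]
ft_force: [0.4, -1.1, 5.4]
finger_gap: 0.0376
gripper_force: 25.0
time_s: 8.25
eef_pos: [0.5074, 0.2363, 0.1248]
ee_rot: [[-0.867, -0.498, -0.003], [-0.498, 0.867, -0.001], [0.003, 0.001, -1.0]]
ft_force: [-0.3, 0.1, -1.4]
finger_gap: 0.0378
gripper_force: 25.0
tin [340.3 179.7] [ 0.4954 -0.0602] 0.037 0.037 82.4
tin [274. 175.] [0.5098 0.0699] 0.036 0.036 87.8
tin [277.5 140.5] [0.58  0.061] 0.034 0.035 87.5
eef [0.5073 0.2363 0.1246] yaw 119.9 8.3
```

```bash
python3 -m inch '[[0,0.01,-0.035,0.02,0,0,-0.1],[0,0.02,-0.07,0.02,0,0,-0.2],[0,0.03,-0.105,0.02,0,0,-0.3],[0,0.04,-0.14,0.02,0,0,-0.4],[0,0.05,-0.175,0.02,0,0,-0.5],[0,0.058,-0.21,0.02,0,0,-0.6],[0,0.066,-0.2413,0.02,0,0,-0.63],[0,0.066,-0.2413,0.0,0,0,-0.63]]' 25
python3 -m inch '[[0,0,0,0,0,0,0],[0,0,0,0,0,0,0],[0,0,0,0,0,0,0],[0,0,0,-0.01,0,0,0],[0,0,0,-0.02,0,0,0],[0,0,0,-0.02,0,0,0],[0,0,0,-0.02,0,0,0],[0,0,0,-0.02,0,0,0]]' 25
python3 - <<'E'
from h import *
im=spares('top3'); save('t3',im,(240,80,380,225),4)
E
```

```text
time_s: 8.97
eef_pos: [0.5781, -0.0106, 0.129]
ee_rot: [[-0.993, 0.115, 0.006], [0.115, 0.993, -0.003], [-0.007, -0.003, -1.0]]
ft_force: [0.6, 0.3, -0.1]
finger_gap: 0.038
gripper_force: 25.0
time_s: 9.63
eef_pos: [0.5745, -0.0042, 0.1063]
ee_rot: [[-0.994, 0.108, -0.0], [0.108, 0.994, 0.0], [0.0, 0.0, -1.0]]
ft_force: [0.1, -0.8, -0.8]
finger_gap: 0.038
gripper_force: 25.0
tin [144.3 223.3] [0.4218 0.3256] 0.039 0.039 20.1
tin [148.  139.5] [0.5908 0.3204] 0.038 0.04 72.6
tin [190.5 131.5] [0.6038 0.2345] 0.038 0.039 20.3
eef [ 0.5748 -0.0043  0.1067] yaw 83.8 9.6833
```

View pics/t3.png

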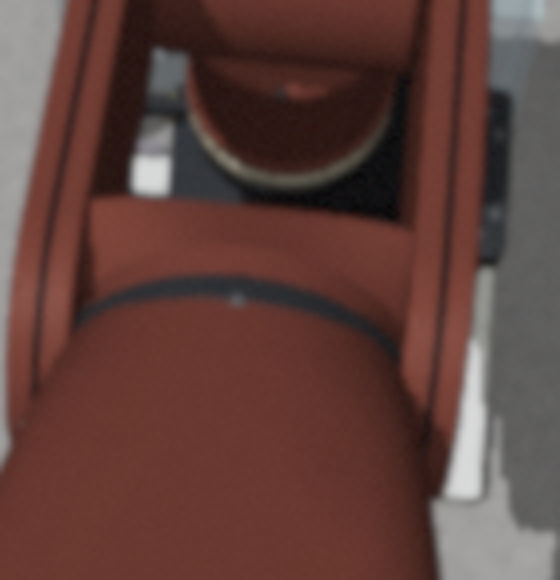

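The arm hides the pocket from the top camera. The spares on the board haven't moved. I'll lower by feel.

```bash
python3 -m inch '[[0,-0.0015,-0.0005,-0.015,0,0,0],[0,-0.0015,-0.0005,-0.03,0,0,0],[0,-0.0015,-0.0005,-0.042,0,0,0],[0,-0.0015,-0.0005,-0.042,0,0,0],[0,-0.0015,-0.0005,-0.05,0,0,0],[0,-0.0015,-0.0005,-0.058,0,0,0],[0,-0.0015,-0.0005,-0.06,0,0,0],[0,-0.0015,-0.0005,-0.06,0,0,0]]' 25
python3 - <<'E'
from h import *
snap('wrist','w3',(100,130,460,400),2)
E
```

```text
time_s: 10.35
eef_pos: [0.5727, -0.005, 0.0458]
ee_rot: [[-0.994, 0.109, -0.001], [0.109, 0.994, 0.0], [0.001, 0.0, -1.0]]
ft_force: [-0.4, 0.4, -2.0]
finger_gap: 0.0376
gripper_force: 25.0
```

View pics/w3.png

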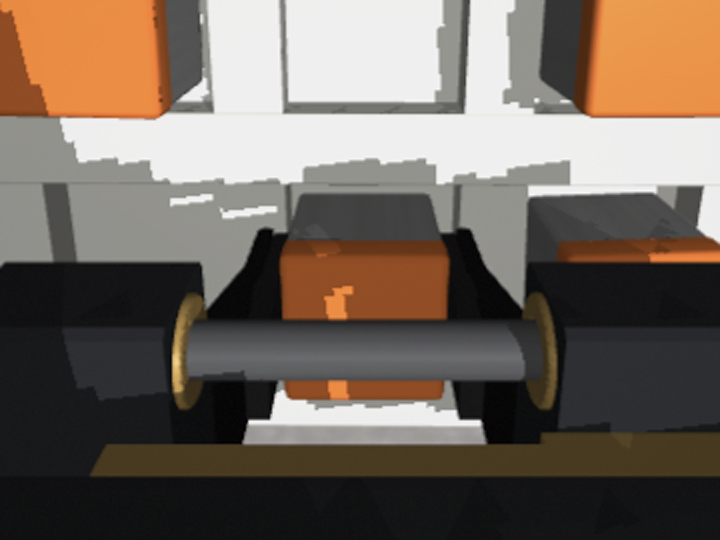

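The tin is inside pocket 4 with clearance on both sides (pocket edges at x≈285 and 460). I'll lower it and release.

```bash
python3 -m inch '[[0,0,0,-0.003,0,0,0],[0,0,0,-0.005,0,0,0],[0,0,0,-0.005,0,0,0],[0.52,0,0,-0.005,0,0,0],[0.52,0,0,-0.005,0,0,0],[0.52,0,0,-0.005,0,0,0],[0.52,0,0,-0.005,0,0,0],[0.52,0,0,-0.005,0,0,0]]' 25
python3 -m inch '[[0.52,0,0,0.02,0,0,0],[0.52,0,0,0.045,0,0,0],[0.52,0,0,0.08,0,0,0],[0.55,0,0.03,0.1,0,0,0.1],[0.6,0.003,0.07,0.1,0,0,0.2],[0.7,0.006,0.11,0.1,0,0,0.3],[0.7,0.013,0.15,0.1,0,0,0.4],[0.7,0.022,0.19,0.1,0,0,0.465]]' 25
python3 -m inch '[[0.7,0.01,0.035,0,0,0,0],[0.7,0.012,0.05,0,0,0,0],[0.7,0.012,0.05,0,0,0,0],[0.7,0.012,0.05,0,0,0,0],[0.7,0.012,0.05,-0.02,0,0,0],[0.7,0.012,0.05,-0.04,0,0,0],[0.7,0.012,0.05,-0.04,0,0,0],[0.7,0.012,0.05,-0.04,0,0,0]]' 25
python3 - <<'E'
from h import *
spares('top4')
E
```

```text
time_s: 11.07
eef_pos: [0.5733, -0.0051, 0.0416]
ee_rot: [[-0.994, 0.109, 0.0], [0.109, 0.994, -0.0], [-0.0, -0.0, -1.0]]
ft_force: [-0.1, -0.7, -0.3]
finger_gap: 0.0453
gripper_force: 0.0
time_s: 11.73
eef_pos: [0.595, 0.1867, 0.142]
ee_rot: [[-0.936, -0.353, 0.001], [-0.353, 0.936, 0.0], [-0.001, -0.0, -1.0]]
ft_force: [1.2, -1.0, -0.1]
finger_gap: 0.0591
gripper_force: 0.0
time_s: 12.4
eef_pos: [0.6059, 0.2329, 0.1001]
ee_rot: [[-0.938, -0.347, -0.004], [-0.347, 0.938, -0.001], [0.004, 0.0, -1.0]]
ft_force: [0.2, -0.4, 0.5]
finger_gap: 0.0609
gripper_force: 0.0
tin [340.5 179.4] [ 0.4959 -0.0605] 0.038 0.036 82.8
tin [275. 175.] [0.5097 0.0679] 0.036 0.036 87.8
tin [310.9 143.4] [ 0.5712 -0.0055] 0.037 0.034 83.6
tin [277.5 140. ] [0.581  0.0609] 0.034 0.037 87.6
eef [0.6071 0.2334 0.1016] yaw 110.3 12.45
```

```bash
python3 -m inch '[[0.7,-0.003,0.0015,-0.025,0,0,0],[0.7,-0.003,0.0015,-0.052,0,0,0],[0.7,-0.003,0.0015,-0.052,0,0,0],[0.7,-0.003,0.0015,-0.052,0,0,0],[0,-0.003,0.0015,-0.052,0,0,0],[0,-0.003,0.0015,-0.052,0,0,0],[0,-0.003,0.0015,-0.052,0,0,0],[0,-0.003,0.0015,-0.052,0,0,0]]' 25
python3 -m inch '[[0,0,0,0,0,0,0],[0,0,0,0,0,0,0],[0,0,0,0.04,0,0,0],[0,0,0,0.08,0,0,0],[0,-0.005,-0.04,0.1,0,0,-0.1],[0,-0.01,-0.08,0.1,0,0,-0.2],[0,-0.015,-0.12,0.1,0,0,-0.3],[0,-0.02,-0.16,0.1,0,0,-0.4]]' 25
python3 -m inch '[[0,-0.004,-0.035,0,0,0,-0.06],[0,-0.008,-0.07,0,0,0,-0.06],[0,-0.012,-0.105,0,0,0,-0.06],[0,-0.016,-0.14,0,0,0,-0.06],[0,-0.018,-0.146,-0.02,0,0,-0.06],[0,-0.018,-0.146,-0.04,0,0,-0.06],[0,-0.018,-0.146,-0.04,0,0,-0.06],[0,-0.018,-0.146,-0.04,0,0,-0.06]]' 25
python3 - <<'E'
from h import *
spares('top5')
E
```

```text
time_s: 13.12
eef_pos: [0.6053, 0.2366, 0.0512]
ee_rot: [[-0.937, -0.349, 0.003], [-0.349, 0.937, 0.001], [-0.003, -0.0, -1.0]]
ft_force: [-0.5, -0.1, 0.3]
finger_gap: 0.0423
gripper_force: 0.0
time_s: 13.78
eef_pos: [0.5838, 0.0752, 0.1501]
ee_rot: [[-0.999, 0.047, 0.001], [0.047, 0.999, -0.0], [-0.001, -0.0, -1.0]]
ft_force: [-0.0, -0.5, -1.2]
finger_gap: 0.038
gripper_force: 25.0
time_s: 14.45
eef_pos: [0.5648, -0.0693, 0.1082]
ee_rot: [[-0.995, 0.104, -0.004], [0.104, 0.995, 0.001], [0.004, 0.001, -1.0]]
ft_force: [-0.3, -0.3, 0.4]
finger_gap: 0.0376
gripper_force: 25.0
tin [144.3 223.3] [0.4218 0.3256] 0.039 0.039 20.1
tin [275. 175.] [0.5097 0.0679] 0.04 0.036 87.8
tin [277.5 140.5] [0.58  0.061] 0.034 0.035 87.5
tin [148.  139.5] [0.5908 0.3204] 0.038 0.04 72.6
eef [ 0.5659 -0.0692  0.1095] yaw 84.1 14.5
```

```bash
python3 -m inch '[[0,0.001,-0.0015,-0.02,0,0,0],[0,0.001,-0.0015,-0.042,0,0,0],[0,0.001,-0.0015,-0.042,0,0,0],[0,0.001,-0.0015,-0.05,0,0,0],[0,0.001,-0.0015,-0.058,0,0,0],[0,0.001,-0.0015,-0.061,0,0,0],[0,0.001,-0.0015,-0.061,0,0,0],[0,0.001,-0.0015,-0.061,0,0,0]]' 25
```

```text
time_s: 15.17
eef_pos: [0.5675, -0.071, 0.0489]
ee_rot: [[-0.995, 0.103, 0.001], [0.103, 0.995, -0.0], [-0.001, -0.0, -1.0]]
ft_force: [0.4, -0.4, -0.2]
finger_gap: 0.0378
gripper_force: 25.0
```

```bash
python3 -m inch '[[0,-0.001,0,-0.003,0,0,0],[0,-0.001,0,-0.005,0,0,0],[0,-0.001,0,-0.005,0,0,0],[0.52,-0.001,0,-0.005,0,0,0],[0.52,-0.001,0,-0.005,0,0,0],[0.52,-0.001,0,-0.005,0,0,0],[0.52,-0.001,0,-0.005,0,0,0],[0.52,-0.001,0,-0.005,0,0,0]]' 25
python3 -m inch '[[0.52,0,0,0.02,0,0,0],[0.52,0,0,0.045,0,0,0],[0.52,0,0,0.08,0,0,0],[0.55,0,0.03,0.1,0,0,-0.1],[0.6,0.003,0.07,0.1,0,0,-0.2],[0.7,0.006,0.11,0.1,0,0,-0.2],[0.7,0.01,0.15,0.1,0,0,-0.2],[0.7,0.015,0.19,0.1,0,0,-0.2]]' 25
python3 -m inch '[[0.7,0.002,0.04,0,0,0,0],[0.7,0.004,0.08,0,0,0,0],[0.7,0.006,0.12,0,0,0,0],[0.7,0.008,0.16,0,0,0,0],[0.7,0.009,0.195,-0.01,0,0,0],[0.7,0.009,0.2,-0.03,0,0,0],[0.7,0.009,0.2,-0.04,0,0,0],[0.7,0.009,0.2,-0.04,0,0,0]]' 25
python3 - <<'E'
from h import *
spares('top6')
E
```

```text
time_s: 15.83
eef_pos: [0.5662, -0.0711, 0.0435]
ee_rot: [[-0.995, 0.104, -0.0], [0.104, 0.995, 0.0], [0.0, 0.0, -1.0]]
ft_force: [-0.5, -0.3, -0.3]
finger_gap: 0.0449
gripper_force: 0.0
time_s: 16.5
eef_pos: [0.581, 0.1206, 0.1439]
ee_rot: [[-0.954, 0.3, 0.001], [0.3, 0.954, 0.0], [-0.001, 0.0, -1.0]]
ft_force: [0.5, 0.2, -0.1]
finger_gap: 0.0591
gripper_force: 0.0
time_s: 17.17
eef_pos: [0.5876, 0.3181, 0.0995]
ee_rot: [[-0.955, 0.298, -0.006], [0.298, 0.955, -0.003], [0.005, -0.005, -1.0]]
ft_force: [-0.9, -1.0, -1.0]
finger_gap: 0.0606
gripper_force: 0.0
tin [340.3 179.6] [ 0.4956 -0.0602] 0.037 0.037 81.9
tin [274. 175.] [0.5098 0.0699] 0.036 0.036 87.8
tin [344. 146.] [ 0.5632 -0.0707] 0.036 0.037 87.6
tin [311. 144.] [ 0.57   -0.0056] 0.036 0.037 87.6
tin [277.5 140. ] [0.581  0.0609] 0.034 0.037 87.6
eef [0.5886 0.3176 0.1011] yaw 72.6 17.2167
```

```bash
python3 -m inch '[[0.7,0.002,0.003,-0.025,0,0,0],[0.7,0.002,0.003,-0.052,0,0,0],[0.7,0.002,0.003,-0.052,0,0,0],[0,0.002,0.003,-0.052,0,0,0],[0,0.002,0.003,-0.052,0,0,0],[0,0.002,0.003,-0.052,0,0,0],[0,0.002,0.003,-0.052,0,0,0],[0,0.002,0.003,-0.052,0,0,0]]' 25
python3 -m inch '[[0,0,0,0,0,0,0],[0,0,0,0,0,0,0],[0,0,0,0.04,0,0,0],[0,0,0,0.08,0,0,0],[0,-0.01,-0.035,0.1,0,0,0.1],[0,-0.02,-0.07,0.1,0,0,0.195],[0,-0.03,-0.105,0.1,0,0,0.195],[0,-0.04,-0.14,0.1,0,0,0.195]]' 25
python3 -m inch '[[0,-0.01,-0.035,0,0,0,0],[0,-0.02,-0.07,0,0,0,0],[0,-0.03,-0.105,0,0,0,0],[0,-0.04,-0.14,0,0,0,0],[0,-0.045,-0.175,-0.01,0,0,0],[0,-0.045,-0.178,-0.03,0,0,0],[0,-0.045,-0.178,-0.04,0,0,0],[0,-0.045,-0.178,-0.04,0,0,0]]' 25
python3 - <<'E'
from h import *
spares('top7')
E
```

```text
time_s: 17.88
eef_pos: [0.5934, 0.3222, 0.0536]
ee_rot: [[-0.954, 0.299, 0.003], [0.299, 0.954, 0.001], [-0.002, 0.002, -1.0]]
ft_force: [0.7, -0.7, 4.5]
finger_gap: 0.0384
gripper_force: 24.8
time_s: 18.55
eef_pos: [0.5517, 0.1809, 0.1524]
ee_rot: [[-0.994, 0.107, 0.002], [0.107, 0.994, 0.0], [-0.002, 0.0, -1.0]]
ft_force: [-0.1, -0.4, -0.3]
finger_gap: 0.0382
gripper_force: 24.8
time_s: 19.22
eef_pos: [0.505, 0.0041, 0.109]
ee_rot: [[-0.994, 0.11, -0.005], [0.11, 0.994, 0.001], [0.005, 0.001, -1.0]]
ft_force: [-0.5, 0.6, -1.1]
finger_gap: 0.0376
gripper_force: 24.8
tin [144.4 223.2] [0.4221 0.3255] 0.039 0.04 20.0
tin [50.5 80.5] [0.7251 0.525 ] 0.032 0.037 87.3
eef [0.506  0.0046 0.1103] yaw 83.8 19.2667
```

```bash
python3 -m inch '[[0,0.001,-0.002,-0.02,0,0,0],[0,0.001,-0.002,-0.04,0,0,0],[0,0.001,-0.002,-0.04,0,0,0],[0,0.001,-0.002,-0.05,0,0,0],[0,0.001,-0.002,-0.056,0,0,0],[0,0.001,-0.002,-0.059,0,0,0],[0,0.001,-0.002,-0.059,0,0,0],[0,0.001,-0.002,-0.059,0,0,0]]' 25
```

```text
time_s: 19.93
eef_pos: [0.5085, 0.002, 0.0529]
ee_rot: [[-0.994, 0.108, 0.001], [0.108, 0.994, -0.0], [-0.001, -0.0, -1.0]]
ft_force: [1.2, 0.4, -0.9]
finger_gap: 0.038
gripper_force: 24.8
```

```bash
python3 -m inch '[[0,-0.0015,0,-0.003,0,0,0],[0,-0.0015,0,-0.006,0,0,0],[0,-0.0015,0,-0.008,0,0,0],[0,-0.0015,0,-0.008,0,0,0],[0.52,-0.0015,0,-0.008,0,0,0],[0.52,-0.0015,0,-0.008,0,0,0],[0.52,-0.0015,0,-0.008,0,0,0],[0.52,-0.0015,0,-0.008,0,0,0]]' 25
python3 -m inch '[[0.52,0,0,0.02,0,0,0],[0.52,0,0,0.045,0,0,0],[0.52,0,0,0.08,0,0,0],[0.55,-0.005,0.03,0.1,0,0,0.1],[0.6,-0.015,0.065,0.1,0,0,0.2],[0.7,-0.025,0.1,0.1,0,0,0.3],[0.7,-0.035,0.135,0.1,0,0,0.4],[0.7,-0.045,0.17,0.1,0,0,0.452]]' 25
python3 -m inch '[[0.7,-0.01,0.035,0,0,0,0],[0.7,-0.02,0.07,0,0,0,0],[0.7,-0.03,0.105,0,0,0,0],[0.7,-0.035,0.14,0,0,0,0],[0.7,-0.038,0.154,-0.01,0,0,0],[0.7,-0.038,0.154,-0.03,0,0,0],[0.7,-0.038,0.154,-0.04,0,0,0],[0.7,-0.038,0.154,-0.04,0,0,0]]' 25
python3 - <<'E'
from h import *
im=spares('top8'); save('t8',im,(130,80,380,260),3)
E
```

```text
time_s: 20.6
eef_pos: [0.5065, 0.0019, 0.0442]
ee_rot: [[-0.994, 0.109, -0.0], [0.109, 0.994, 0.0], [0.0, 0.0, -1.0]]
ft_force: [-0.7, -0.4, 0.1]
finger_gap: 0.0448
gripper_force: 0.0
time_s: 21.27
eef_pos: [0.461, 0.1733, 0.1445]
ee_rot: [[-0.94, -0.341, 0.0], [-0.341, 0.94, 0.0], [-0.0, -0.0, -1.0]]
ft_force: [-0.6, -0.1, 0.6]
finger_gap: 0.0594
gripper_force: 0.0
time_s: 21.93
eef_pos: [0.4214, 0.3248, 0.1012]
ee_rot: [[-0.941, -0.337, -0.005], [-0.337, 0.941, -0.003], [0.006, -0.001, -1.0]]
ft_force: [0.0, -0.4, 0.2]
finger_gap: 0.0606
gripper_force: 0.0
tin [340.4 179.6] [ 0.4955 -0.0603] 0.037 0.037 82.8
tin [308.7 176.7] [0.5038 0.0015] 0.038 0.036 81.7
tin [274.5 175. ] [0.5098 0.0689] 0.038 0.036 87.9
tin [344. 146.] [ 0.5632 -0.0707] 0.036 0.037 87.6
tin [310.6 143.5] [ 0.5709 -0.0049] 0.037 0.037 83.7
tin [277.  140.5] [0.58  0.062] 0.036 0.035 87.6
tin [51.2 80.9] [0.7241 0.5235] 0.034 0.034 25.8
tin [57.1 56.2] [0.7779 0.5133] 0.127 0.023 89.3
eef [0.4224 0.3248 0.1027] yaw 109.7 21.9833
```

View pics/t8.png

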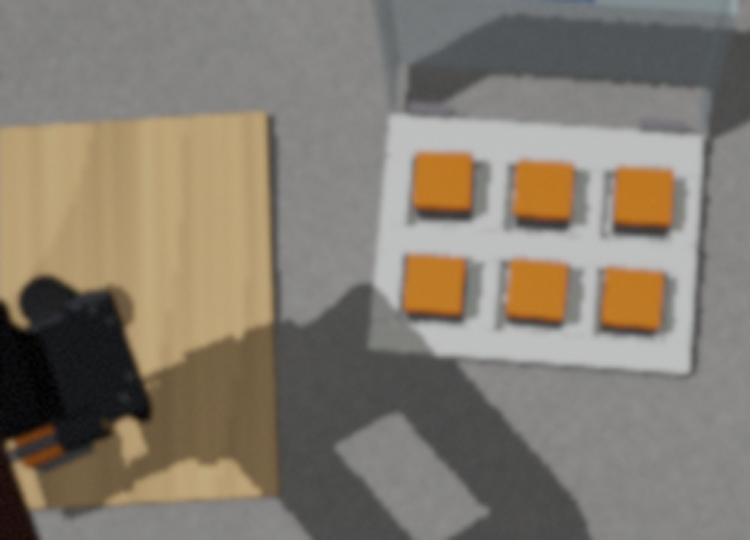

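All six tins are seated at even spacing. Next, the last spare goes to the basket.

```bash
python3 -m inch '[[0.7,0,0.0015,-0.025,0,0,0],[0.7,0,0.0015,-0.053,0,0,0],[0.7,0,0.0015,-0.053,0,0,0],[0,0,0.0015,-0.053,0,0,0],[0,0,0.0015,-0.053,0,0,0],[0,0,0.0015,-0.053,0,0,0],[0,0,0.0015,-0.053,0,0,0],[0,0,0.0015,-0.053,0,0,0]]' 25
python3 -m inch '[[0,0,0,0,0,0,0],[0,0,0,0,0,0,0],[0,0,0,0.04,0,0,0],[0,0,0,0.08,0,0,0],[0,0.003,-0.035,0.1,0,0,-0.1],[0,0.006,-0.07,0.1,0,0,-0.2],[0,0.009,-0.11,0.1,0,0,-0.22],[0,0.012,-0.15,0.1,0,0,-0.22]]' 25
python3 -m inch '[[0,0.003,-0.04,0,0,0,0],[0,0.006,-0.08,0,0,0,0],[0,0.009,-0.12,0,0,0,0],[0,0.012,-0.16,0,0,0,0],[0,0.014,-0.2,0,0,0,0],[0,0.016,-0.24,0,0,0,0],[0,0.018,-0.28,0,0,0,0],[0,0.02,-0.32,0,0,0,0]]' 25
python3 -m inch '[[0,0.003,-0.04,0,0,0,0],[0,0.006,-0.08,0,0,0,0],[0,0.009,-0.115,0,0,0,0],[0,0.009,-0.119,0,0,0,0],[0,0.009,-0.119,0,0,0,0],[0,0.009,-0.119,-0.02,0,0,0],[0,0.009,-0.119,-0.04,0,0,0],[0,0.009,-0.119,-0.04,0,0,0]]' 25
python3 - <<'E'
from h import *
spares('top9')
E
```

```text
time_s: 22.65
eef_pos: [0.4248, 0.3279, 0.0532]
ee_rot: [[-0.942, -0.336, 0.003], [-0.336, 0.942, 0.001], [-0.003, 0.0, -1.0]]
ft_force: [-0.8, -1.3, 5.5]
finger_gap: 0.0381
gripper_force: 24.8
time_s: 23.32
eef_pos: [0.4358, 0.1764, 0.1525]
ee_rot: [[-0.992, -0.123, 0.002], [-0.123, 0.992, 0.0], [-0.002, 0.0, -1.0]]
ft_force: [1.2, -0.6, -0.3]
finger_gap: 0.0378
gripper_force: 24.8
time_s: 23.98
eef_pos: [0.4554, -0.1445, 0.1519]
ee_rot: [[-0.992, -0.123, 0.001], [-0.123, 0.992, -0.0], [-0.001, -0.0, -1.0]]
ft_force: [0.6, 0.4, -1.1]
finger_gap: 0.038
gripper_force: 24.8
time_s: 24.65
eef_pos: [0.4622, -0.2583, 0.1076]
ee_rot: [[-0.992, -0.124, -0.006], [-0.124, 0.992, 0.005], [0.005, 0.006, -1.0]]
ft_force: [-0.8, 0.6, -1.3]
finger_gap: 0.0378
gripper_force: 24.8
tin [340.4 179.6] [ 0.4956 -0.0604] 0.037 0.037 82.7
tin [308.7 176.6] [0.504  0.0015] 0.038 0.036 81.7
tin [274.5 175. ] [0.5098 0.0689] 0.038 0.036 87.9
tin [344. 146.] [ 0.5632 -0.0707] 0.036 0.037 87.6
tin [311. 143.] [ 0.572  -0.0056] 0.036 0.037 87.6
tin [277.  140.5] [0.58  0.062] 0.036 0.035 87.6
tin [101.4  98.3] [0.6818 0.4176] 0.011 0.091 73.5
tin [56.2 55.9] [0.7784 0.5154] 0.127 0.022 89.3
eef [ 0.463  -0.2589  0.1093] yaw 97.1 24.7
```

```bash
python3 -m inch '[[0,0,-0.003,-0.02,0,0,0],[0,0,-0.003,-0.045,0,0,0],[0,0,-0.003,-0.06,0,0,0],[0,0,-0.003,-0.06,0,0,0],[0.6,0,-0.003,-0.06,0,0,0],[0.6,0,-0.003,-0.06,0,0,0],[0.6,0,-0.003,-0.06,0,0,0],[0.6,0,-0.003,-0.06,0,0,0]]' 20
python3 -m inch '[[0.6,0,0,0.03,0,0,0],[0.6,0,0,0.07,0,0,0],[0.6,0,0,0.1,0,0,-0.1],[0.6,0.03,0.003,0.1,0,0,-0.22],[0.6,0.06,0.005,0.1,0,0,-0.34],[0.6,0.09,0.008,0.1,0,0,-0.46],[0.6,0.12,0.01,0.1,0,0,-0.58],[0.6,0.15,0.01,0.1,0,0,-0.7]]' 20
python3 -m inch '[[0.6,0,0,0,0,0,-0.12],[0.6,0,0,0,0,0,-0.24],[0.6,0,0,0,0,0,-0.36],[0.6,0,0,0,0,0,-0.48],[0.6,0,0,0,0,0,-0.6],[0.6,0,0,0,0,0,-0.7],[0.6,0,0,-0.03,0,0,-0.857],[0.6,0,0,-0.04,0,0,-0.857]]' 20
python3 - <<'E'
from h import *
im=spares('top10');snap('scene','sc10')
im2=cv2.imread('pics/sc10_full.png')[:,:,::-1]
o=np.hstack([cv2.resize(im[80:250,380:500],(400,567),interpolation=cv2.INTER_CUBIC),cv2.resize(im2[210:370,90:203],(400,567),interpolation=cv2.INTER_CUBIC)])
cv2.imwrite('pics/c10.png',o[:,:,::-1])
E
```

```text
time_s: 25.37
eef_pos: [0.4658, -0.2653, 0.0533]
ee_rot: [[-0.992, -0.123, 0.002], [-0.123, 0.992, -0.002], [-0.002, -0.002, -1.0]]
ft_force: [-0.4, 0.2, 0.2]
finger_gap: 0.0506
gripper_force: 0.0
time_s: 26.03
eef_pos: [0.6164, -0.2543, 0.1528]
ee_rot: [[-0.835, 0.55, 0.002], [0.55, 0.835, -0.001], [-0.002, 0.0, -1.0]]
ft_force: [0.2, -0.5, 1.3]
finger_gap: 0.0519
gripper_force: 0.0
time_s: 26.7
eef_pos: [0.6143, -0.2544, 0.1104]
ee_rot: [[-0.13, 0.991, -0.0], [0.991, 0.13, 0.0], [0.0, -0.0, -1.0]]
ft_force: [-1.3, 0.4, -1.2]
finger_gap: 0.052
gripper_force: 0.0
tin [340.4 179.7] [ 0.4954 -0.0603] 0.037 0.037 82.7
tin [308.7 176.6] [0.5039 0.0015] 0.037 0.036 81.8
tin [274.5 175. ] [0.5098 0.0689] 0.038 0.036 87.9
tin [344. 146.] [ 0.5632 -0.0707] 0.036 0.037 87.6
tin [311. 144.] [ 0.57   -0.0056] 0.036 0.037 87.6
tin [277.  140.5] [0.58  0.062] 0.036 0.035 87.6
tin [51. 81.] [0.7239 0.5239] 0.035 0.035 46.2
eef [ 0.6128 -0.2535  0.108 ] yaw 7.6 26.75
```

View pics/c10.png

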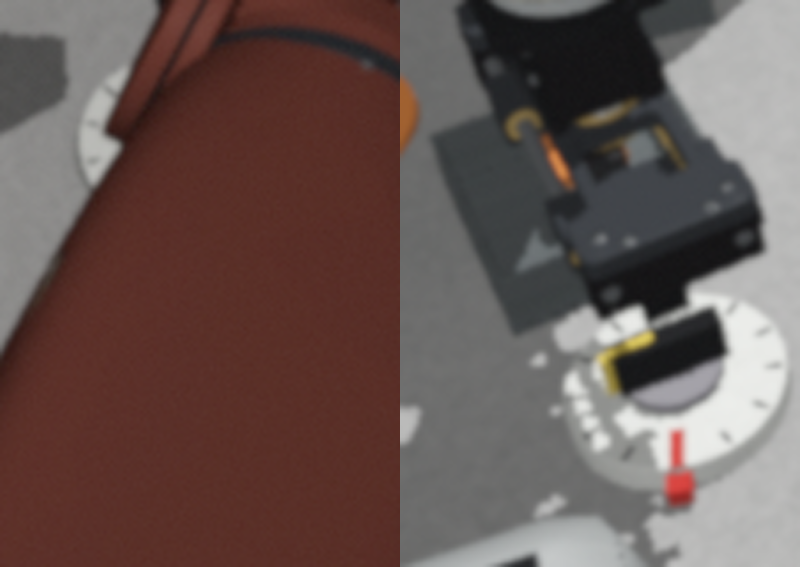

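The jaws straddle the bar over the dial, with the yellow end to -y and the red mark to +x. I'll grip it and turn +1.216 rad.

```bash
python3 -m inch '[[0.6,-0.001,0.001,-0.03,0,0,0],[0.6,-0.001,0.001,-0.066,0,0,0],[0.6,-0.001,0.001,-0.066,0,0,0],[0.6,-0.001,0.001,-0.066,0,0,0],[0,-0.001,0.001,-0.066,0,0,0],[0,-0.001,0.001,-0.066,0,0,0],[0,-0.001,0.001,-0.066,0,0,0],[0,-0.001,0.001,-0.066,0,0,0]]' 25
python3 -m inch '[[0,0,0,0,0,0,0],[0,0,0,0,0,0,0],[0,0,0,0,0,0,0],[0,0,0,0,0,0,0.05],[0,0,0,0,0,0,0.1],[0,0,0,0,0,0,0.15],[0,0,0,0,0,0,0.2],[0,0,0,0,0,0,0.2]]' 25
```

```text
time_s: 27.47
eef_pos: [0.6139, -0.2538, 0.0463]
ee_rot: [[-0.137, 0.991, 0.001], [0.991, 0.137, -0.0], [-0.001, 0.001, -1.0]]
ft_force: [0.5, -0.1, -0.9]
finger_gap: 0.0331
gripper_force: 0.0
time_s: 28.13
eef_pos: [0.6186, -0.253, 0.046]
ee_rot: [[-0.333, 0.943, 0.011], [0.943, 0.333, -0.001], [-0.005, 0.01, -1.0]]
ft_force: [19.0, 1.6, -12.5]
finger_gap: 0.014
gripper_force: 25.0
```

```bash
python3 -m inch '[[0,0.004,0,0,0,0,0.06],[0,0.004,0,0,0,0,0.18],[0,0.004,0,0,0,0,0.3],[0,0.004,0,0,0,0,0.42],[0,0.004,0,0,0,0,0.54],[0,0.004,0,0,0,0,0.66],[0,0.004,0,0,0,0,0.78],[0,0.004,0,0,0,0,0.8]]' 25
python3 -m inch '[[0,0,0,0,0,0,0.1],[0,0,0,0,0,0,0.2],[0,0,0,0,0,0,0.216],[0,0,0,0,0,0,0.216],[0,0,0,0,0,0,0.216],[0,0,0,0,0,0,0.216],[0,0,0,0,0,0,0.216],[0,0,0,0,0,0,0.216]]' 25
python3 - <<'E'
from h import *
snap('scene','sc11',(90,210,243,370),3.5);print(px('scene',[.613,-.2522,.018]),px('scene',[.613,-.2522,.05]))
E
```

```text
time_s: 28.8
eef_pos: [0.6194, -0.2525, 0.0459]
ee_rot: [[-0.91, 0.414, 0.004], [0.414, 0.91, 0.001], [-0.003, 0.002, -1.0]]
ft_force: [6.8, 3.3, -1.9]
finger_gap: 0.0134
gripper_force: 25.0
time_s: 29.47
eef_pos: [0.6195, -0.2524, 0.046]
ee_rot: [[-0.976, 0.216, 0.004], [0.216, 0.976, 0.001], [-0.003, 0.002, -1.0]]
ft_force: [6.0, 3.6, -1.4]
finger_gap: 0.0138
gripper_force: 25.0
[167.3 313.9] [164.1 301.9]
```

View pics/sc11.png

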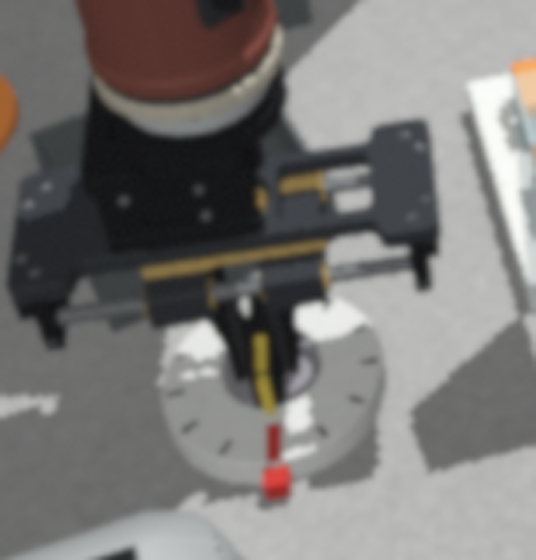

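```bash
python3 -m inch '[[0.5,0,0,0,0,0,0],[0.5,0,0,0,0,0,0],[0.5,0,0,0,0,0,0],[0.5,0,0,0,0,0,0],[0.5,0,0,0.04,0,0,0],[0.5,0,0,0.08,0,0,0],[0.5,0,0,0.12,0,0,0],[0.5,0,0,0.16,0,0,0]]' 15
python3 -m inch '[[0.5,0,0,0.04,0,0,0],[0.5,0,0,0.08,0,0,0.05],[0.5,0,0.03,0.08,0,0,0.11],[0.5,0.01,0.07,0.08,0,0,0.11],[0.5,0.02,0.11,0.08,0,0,0.11],[0.5,0.03,0.15,0.08,0,0,0.11],[0.5,0.04,0.19,0.08,0,0,0.11],[0.5,0.05,0.23,0.08,0,0,0.11]]' 15
python3 - <<'E'
from h import *
im=spares('top12');snap('scene','sc12')
im2=cv2.imread('pics/sc12_full.png')[:,:,::-1]
cv2.imwrite('pics/c12.png',np.hstack([cv2.resize(im[80:240,380:493],None,fx=3.5,fy=3.5,interpolation=2),cv2.resize(im2[210:370,90:203],None,fx=3.5,fy=3.5,interpolation=2)])[:,:,::-1])
E
```

```text
time_s: 30.18
eef_pos: [0.617, -0.2536, 0.2069]
ee_rot: [[-0.976, 0.216, -0.001], [0.216, 0.976, 0.0], [0.001, 0.0, -1.0]]
ft_force: [0.3, -0.4, 0.6]
finger_gap: 0.0429
gripper_force: 0.0
time_s: 30.85
eef_pos: [0.6676, -0.0221, 0.2856]
ee_rot: [[-0.994, 0.108, 0.0], [0.108, 0.994, -0.0], [-0.0, -0.0, -1.0]]
ft_force: [1.2, -0.5, -0.4]
finger_gap: 0.0433
gripper_force: 0.0
tin [445.5 193.3] [ 0.4606 -0.262 ] 0.04 0.04 9.4
eef [ 0.6688 -0.0137  0.2855] yaw 84.1 30.9
```

View pics/c12.png

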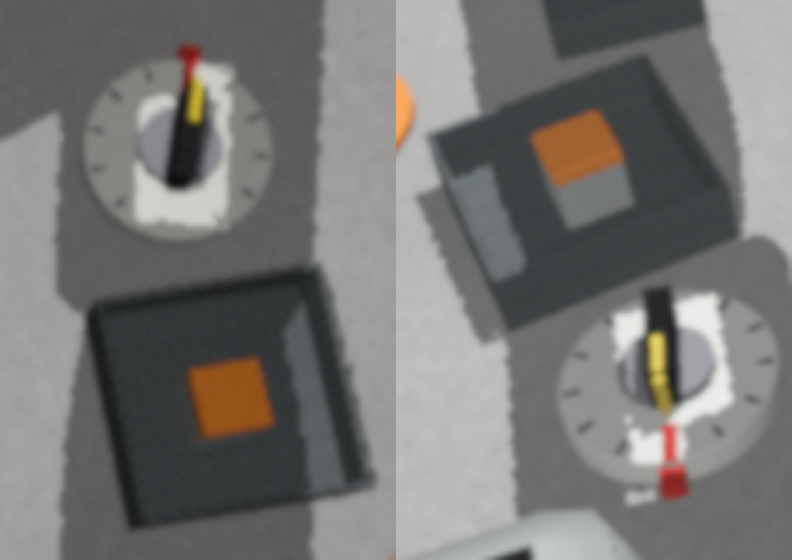

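The spare is standing in the basket and the pointer is near the red mark. I'll check its angle numerically.

```bash
python3 - <<'E'
from h import *
T=lambda u,v,z:w('top',380+u/3.5,80+v/3.5,z)[:2]
S=lambda u,v,z:w('scene',90+(u-396)/3.5,210+v/3.5,z)[:2]
a=lambda p,q:np.degrees(np.arctan2(*(q-p)[::-1])).round(1)
c=T(178,149,.018);print(c,'red',a(c,T(191,72,.018)),'bar',a(T(178,180,.052),T(197,84,.052)))
c=S(668,389,.018)
print(c,'red',a(c,S(670,445,.018)),a(S(670,430,.018),S(671,463,.018)),'bar',a(S(656,292,.052),S(660,385,.052)))
E
```

```text
[ 0.6137 -0.2528] red -13.4 bar -15.0
[ 0.629  -0.2551] red -11.3 -11.7 bar -10.8
```

Basket and pointer are good. Now close the lid by gripping the tab again.

```bash
python3 -m inch '[[0.5,0,0,0,0,0,0],[0.5,0,0,-0.03,0,0,0],[0.5,0,0,-0.06,0,0,0],[0.5,0,0,-0.08,0,0,0],[0.5,0,0,-0.08,0,0,0],[0.5,0,0,-0.08,0,0,0],[0.5,0,0,-0.08,0,0,0],[0.5,0,0,-0.08,0,0,0]]' 15
python3 -m inch '[[0,0,0,0,0,0,0],[0,0,0,0,0,0,0],[0,0,0,0,0,0,0],[0,0,0,0,0,0,0],[0,0,0,0,0,0,0],[0,0,0,0,0,0,0],[0,0,0,0,0,0,0],[0,0,0,0,0,0,0]]' 15
```

```text
time_s: 31.62
eef_pos: [0.6678, -0.0248, 0.2062]
ee_rot: [[-0.994, 0.109, 0.001], [0.109, 0.994, -0.0], [-0.001, -0.0, -1.0]]
ft_force: [1.2, -0.2, 0.8]
finger_gap: 0.0436
gripper_force: 0.0
time_s: 32.28
eef_pos: [0.6688, -0.0142, 0.2059]
ee_rot: [[-0.995, 0.103, 0.003], [0.103, 0.995, 0.014], [-0.002, 0.014, -1.0]]
ft_force: [4.6, 27.2, 0.5]
finger_gap: 0.0159
gripper_force: 15.0
```

```bash
python3 -m inch '[[0,0,0.01,0,0,0,0],[0,-0.018,0.012,0.003,0,0,0],[0,-0.037,0.014,0.005,0,0,0],[0,-0.055,0.016,0.004,0,0,0],[0,-0.074,0.018,0.002,0,0,0],[0,-0.092,0.02,-0.002,0,0,0],[0,-0.11,0.022,-0.008,0,0,0],[0,-0.127,0.024,-0.016,0,0,0]]' 15
python3 -m inch '[[0,-0.016,0.002,-0.009,0,0,0],[0,-0.031,0.003,-0.02,0,0,0],[0,-0.045,0.005,-0.032,0,0,0],[0,-0.058,0.006,-0.046,0,0,0],[0,-0.069,0.008,-0.061,0,0,0],[0,-0.079,0.009,-0.077,0,0,0],[0,-0.079,0.009,-0.077,0,0,0],[0,-0.079,0.009,-0.077,0,0,0]]' 15
```

```text
time_s: 32.95
eef_pos: [0.5407, 0.0009, 0.1894]
ee_rot: [[-0.994, 0.108, 0.003], [0.108, 0.994, 0.0], [-0.003, 0.001, -1.0]]
ft_force: [5.5, 1.8, -5.1]
finger_gap: 0.0161
gripper_force: 15.0
time_s: 33.62
eef_pos: [0.4614, 0.0098, 0.1118]
ee_rot: [[-0.994, 0.108, 0.001], [0.108, 0.994, 0.001], [-0.001, 0.001, -1.0]]
ft_force: [2.8, 2.8, -3.4]
finger_gap: 0.0156
gripper_force: 15.0
```

```bash
python3 -m inch '[[0,-0.008,0.001,-0.017,0,0,0],[0,-0.015,0.001,-0.034,0,0,0],[0,-0.019,0.002,-0.052,0,0,0],[0,-0.022,0.002,-0.066,0,0,0],[0,-0.022,0.002,-0.073,0,0,0],[0,-0.022,0.002,-0.077,0,0,0],[0,-0.022,0.002,-0.078,0,0,0],[0,-0.022,0.002,-0.078,0,0,0]]' 15
python3 - <<'E'
from bench import telemetry as t
s=t.get_state();print(s['eef_pos'],s['ft_force'])
E
```

```text
time_s: 34.28
eef_pos: [0.4411, 0.0121, 0.0364]
ee_rot: [[-0.994, 0.108, 0.002], [0.108, 0.994, 0.001], [-0.002, 0.001, -1.0]]
ft_force: [-2.8, 6.4, 13.7]
finger_gap: 0.0158
gripper_force: 15.0
[0.44106216 0.01211547 0.03642495] [-2.83004489  6.39881449 13.68367571]
```

```bash
python3 -m inch '[[0.5,0,0,0,0,0,0],[0.5,0,0,0,0,0,0],[0.5,0,0,0,0,0,0],[0.5,0,0,0,0,0,0],[0.5,0,0,0.03,0,0,0],[0.5,0,0,0.07,0,0,0],[0.5,0,0,0.11,0,0,0],[0.5,0,0,0.15,0,0,0]]' 15
python3 -m inch '[[0.5,0,0.04,0.02,0,0,0],[0.5,0,0.08,0.04,0,0,0],[0.5,0,0.12,0.04,0,0,0],[0.5,0,0.16,0.04,0,0,0],[0.5,-0.02,0.2,0.04,0,0,0],[0.5,-0.04,0.24,0.04,0,0,0],[0.5,-0.06,0.28,0.04,0,0,0],[0.5,-0.06,0.3,0.04,0,0,0]]' 15
python3 - <<'E'
from h import *
im=vision.grab_frame('top');im2=vision.grab_frame('scene')
cv2.imwrite('pics/fin.png',np.hstack([cv2.resize(im[80:260,240:500],None,fx=1.5,fy=1.5,interpolation=2),cv2.resize(im2[170:350,90:350],None,fx=1.5,fy=1.5,interpolation=2)])[:,:,::-1])
c=vision.calibration('top')
m=cv2.inRange(cv2.cvtColor(im,cv2.COLOR_RGB2HSV),(105,120,50),(130,255,255));m[:,:270]=0;m[:,340:]=0;m[:195]=0
ys,xs=np.where(m);print(xs.min(),xs.max(),ys.min(),ys.max())
m0=cv2.inRange(cv2.cvtColor(cv2.imread('pics/top0_full.png'),cv2.COLOR_BGR2HSV),(105,120,50),(130,255,255));m0[:,:270]=0;m0[:,340:]=0;m0[:195]=0
ys,xs=np.where(m0);print(xs.min(),xs.max(),ys.min(),ys.max())
E
```

```text
time_s: 34.95
eef_pos: [0.4388, 0.0113, 0.1856]
ee_rot: [[-0.994, 0.108, -0.002], [0.108, 0.994, -0.0], [0.002, -0.0, -1.0]]
ft_force: [1.0, -0.1, -0.2]
finger_gap: 0.0432
gripper_force: 0.0
time_s: 35.62
eef_pos: [0.377, 0.3135, 0.2242]
ee_rot: [[-0.994, 0.106, -0.001], [0.106, 0.994, -0.0], [0.001, -0.0, -1.0]]
ft_force: [0.3, -0.1, 0.3]
finger_gap: 0.0441
gripper_force: 0.0
294 317 198 215
294 317 198 215
```

View pics/fin.png

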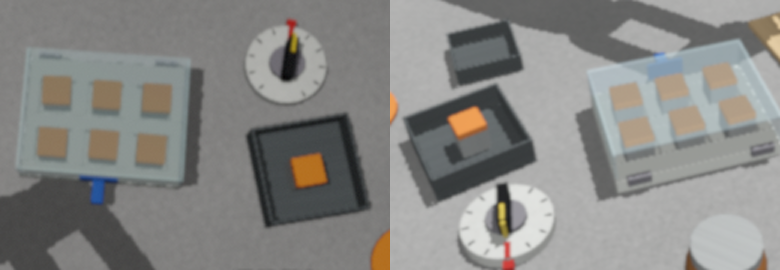

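The lid is shut, with the tab pixels identical to the start. All six pockets are full, the spare is in the basket and the pointer is on red. Handing in.

```bash
python3 -c "
from bench import job; print(job.job_done())"
```

```text
the job is handed in; nothing more can be done
None
```

I've handed the job in: three spares fill the empty pockets, the lid is shut, the fourth spare is in the 130 mm basket, the pointer is at the red zero mark to within about 2° as measured, and the green jar was left alone. It took about 36 s of the 210 s, and the hand-in returned no verdict.

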